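# Case the flute foot joint and latch the lid

## Robot

A 6-joint arm with a two-finger parallel gripper is mounted at the origin on the work surface. World frame = base frame: x ahead of the robot, y to its left, z up, the work surface at z = 0. Lengths are in mm, angles in rad, forces in N, time in s.
With the tool pointing down it reaches from about 275 to 750 mm from the base axis. Payload 10.2 kg.
Tool frame: the origin (TCP) lies at the very end of the fingers, on their centre line; the grasp point (between the pads) lies ctrl.grip_depth behind it (ctrl.grip_depth is the distance from the TCP to the grasp point, in mm); z points along the fingers, y is the direction in which the jaws open and shut (so a half turn about z gives the same grasp; the last joint's range is limited). The gripper opens to 85 mm and grips with 20 to 120 N. Pads are 22 mm wide; open, the fingers measure 114 mm over their backs; the gripper's body (76 mm by 85 mm) begins 54 mm behind the grasp point. The pads swing forward as they close: fully open they stand 13 mm farther back than shut.
Start: joints at [-1.457, 0.313, 1.498, -0, 1.331, -0.223], TCP at [173.483, -495.515, 231.294] pointing down, gripper open.
Joint ranges: [-2.94, 2.94], [-0.97, 2.17], [0.19, 2.56], [-1.23, 4.37], [0.02, 3.11], [-2.88, 2.88]. Speed limits (rad/s): [2.39, 2.39, 3.01, 3.14, 3.14, 3.14].

## Interface

Orientations are given as a unit quaternion [w, x, y, z].
In Python, from rig import telemetry, eyes, ctrl, nets gives the robot as it stands. The module is installed in compiled form; this text tells all that it offers.
- The arm moves only by the tool drive_tool, never from a script. Its argument "series" is text: rows parted by semicolons, each of 7 numbers parted by spaces: the shift along the tool's x, y, z normalised to -1 to 1, where 1 is 0.12 m, then the turn, a rotation vector about the tool's x, y, z normalised to -1 to 1, where 1 is 0.5 rad, then the opening, from 0 (shut) to 1 (fully open). In form: tx ty tz wx wy wz hand; .... A call has 1 to 20 rows; each row is the pose to reach, as a shift and turn from the pose measured when the call began, along the tool's axes at that moment; what a row does not reach only later rows make up. A row lasts 1/10 s, in which the tool goes at most 50 mm and 8.59 degrees, less where a joint would pass 70% of its speed; a pose out of reach is approached as far as the arm can. A call with a number of a shift or a turn outside -1 to 1 is refused whole. A call with a gripper value outside its range is refused whole. The fingers move at their own pace and stop on an object; "newtons" is the grip in N (left out, the last holds). Time passes only in rows, so rows that repeat a pose let the fingers close. It gives the time, the measured TCP pose, the force and the opening at its end, in the units of the state.
- telemetry.sense(): the state, without advancing time (a new reading comes with each control period).
- eyes.capture(name): name is "side" or "top" or "wrist"; returns a dict with "frame" (400x640x3 uint8, red, green, blue), "fx", "fy", "cx", "cy" (pixels), "view" (4x4, takes a point from world to camera coordinates). Camera axes: x right, y up, looking along -z (the intrinsics and any distortion apply to the point x, -y, -z); pixel columns grow to the right and rows downward; lengths in mm; the calibration is good to about 2 mm. A picture is of the moment at which its call begins. There is no depth.
- ctrl.finish_job(): hands the job in, once; it reports no verdict.
Trained networks look in a picture, given as the dict that the camera call returned (one of the last four; its "shot" number tells which), for a name from the list of things; names that differ only in an ending like _2 or _b are one class to them, and where a whole thing is asked for, a point or a joint stands for the part that bears it (a point fixed in the world has none). Each returns a list of dicts, best first, with "confidence" (0 to 1); they miss things now and then, are a little off and sometimes report something else, mostly with a low value. They report only what shows in the picture. A call takes as long as a camera call. They do not tell look-alikes from the thing itself.
- nets.spot_in(name, picture): "rect" ([left, top, right, bottom] in pixels, round what is visible of it).
The state is a dict: "time_s": time; "joints": joint angles; "dq": joint speeds; "tau": joint torques, N m; "eef_pos": TCP position; "ee_rot": TCP orientation; "force": force on the tool from outside, world axes, zero at the start; "wrist_torque": the same for the moment, N m; "grip_width": opening from 0.0 (shut) to 1.0 (fully open).
Only numpy, scipy, OpenCV 4.12 (cv2) and the standard library are available. Lean on these libraries where they do the work, as an engineer would, in place of code of your own. Each camera call takes 0.05 s, during which the arm holds its last target. There are 200 camera calls.

## Task

Lay the flute foot joint from its bench rest into the two V cradles inside the blue carrying case, centred and level, and let go of it. Then close the lid, hook the wire loop of the latch over the keeper on the lid, and press the lever down until it lies flat on the sloping front and the lid is pulled tight on its seal. Leave the jar, the screwdriver and the tin where they are.

Things in the scene. Friction and masses are not known exactly. Their poses are not given: they have to be found in the camera images.
- tube: Flute foot section (the foot joint), a silvery tube 26 mm in diameter, 110 mm long, about 110 g, two brass key cups 4 mm proud on top, 26 mm either side of the middle. Origin in the middle of its axis, x along it. Starts level in two V cradles on a wooden rest, axis 37 mm above the table. The middle 30 mm is free to be gripped across, from above. Either end may point either way in the case.
- rest: The wooden rest that holds the tube at the start: base 110 x 60 x 10 mm, cork V cradles 10 mm wide 40 mm either side of its middle. Fixed. Origin under its centre, x along the tube.
- case: Blue case, fixed. Origin on the table under the centre of its 150 x 150 mm box; z up, +x to the hinge side, latch on the -x side. Walls 6 mm, rim 90 mm high, padded floor 34 mm up. The -x front slopes at 45 degrees from x -75, z 80 to x -125, z 30 mm. A springy seal strip (130 mm along y, x -71) stands 8 mm over the front rim (about 11 N to squash): the lid stays ajar 0.03 to 0.055 rad till latched.
- nest (a point): Where the middle of the tube's axis must lie: 60 mm above the table, in the middle of the box, over two black V cradles (10 mm wide, 40 mm either side along x). Axes as the case's: the tube lies along x. The tube has 14 mm of room to the wall at each end; inside width for fingers at the middle 138 mm.
- lid (a joint): Angle of the lid, a flat blue plate 150 x 150 x 8 mm, about its hinge along the case's y: 0 = fully tight, grows as it opens; starts at 1.4 to 1.65 rad, about upright. The hinge is stiff: the lid stays where it is left (about 2 to 4 N at its edge moves it).
- lid_hinge (a point): Middle of the hinge line, at case x 75, z 90.5 mm, on the lid's underside edge. Turns with the lid: x points from the lid's free edge to the hinge, z out of the lid's outer (top) face, y along the hinge.
- keeper (a point): On the lid, axes as lid_hinge: place of the hook bar's axis when hooked and tight; 139 mm from the hinge, 6.3 mm above the lid's outer face. The steel keeper, an upright plate 22 mm wide, 5 mm thick, its tip 12 mm above the outer face, stands 4 to 9 mm to the latch side. Bring the bar over the tip and down behind it, 3 to 8 mm to the hinge side of this point; it is later pulled back against the keeper.
- lever (a joint): Angle of the latch lever about its pivot, along the case's y: 0 = flat along the sloping front, tip downhill (hard stop); grows as its tip swings out and up. Starts at 1.3 to 1.7 rad, stays where left. With the loop hooked it reads about 0.8 to 1.3; pressing it from there to 0 takes under 10 N at the pad. It passes centre at about 0.26 and then stays down by itself.
- latch_pivot (a point): The lever's pivot, at case x -99.8, y 0, z 69.4 mm; axes as the case's.
- lever_pad (a point): On the lever: the spot to press, on its outer (upper) face, 38 mm along the lever from the pivot and 6 mm off the pivot's plane. The lever is a steel plate 26 mm wide, 4 mm thick, with a red bar 9 mm thick, 32 mm wide across its tip, 46 mm from the pivot.
- hook_bar (a point): Middle of the hook bar: steel, 8 mm thick, 36 mm long along the case's y, at the end of the wire loop. Its wires (y +-17 mm) run 65.3 mm to the loop's pivot on the lever, 16 mm from the lever's pivot: the bar can be put anywhere in the case's y = 0 plane 50 to 81 mm from latch_pivot, the lever following. The loop turns easily and stays where left.
- hook_grip (a point): Middle of the loop's red grip roller: 12 mm thick, 44 mm long along the case's y, 20 mm from the hook bar, its stem bent 41 degrees up from the run of the wires; with the bar hooked it is straight above the bar within about 12 degrees. Pinch it from above by its two flat ends, fingers closing along the case's y; it turns between the fingers.
- jar: Bystander: white jar with a blue cap, 48 mm in diameter, 60 mm high, origin under it.
- driver: Bystander: screwdriver 150 mm long lying on the table, x along it.
- tin: Bystander: open blue tin 75 x 55 x 22 mm, origin under its centre.
Not all that is in view belongs to the job. Of the things like the tube, leave any that is red or turquoise; of the rest the larger one is meant.

How it is judged (in metres and radians):
On the way, in this order (a step that is already met when the one before it is completed fails the run):
1. The foot joint lies in the case's V cradles, released (x of tube in the frame of nest between -0.012 and 0.012 m and y of tube in the frame of nest between -0.005 and 0.005 m and z of tube in the frame of nest between -0.005 and 0.005 m and angle between the x axis of tube and the x axis of nest, either way round below 0.1 rad and contact force between the fingers and tube below 0.2 N and linear speed of tube below 0.02 m/s), for 0.2 s.
2. The lid is down on its seal (ajar by less than 0.09 rad) (value of joint lid below 0.09 rad), for 0.2 s.
3. The hook bar lies behind the keeper, the lever still up (x of hook_bar in the frame of keeper between -0.005 and 0.012 m and z of hook_bar in the frame of keeper between -0.005 and 0.006 m and value of joint lever above 0.6 rad), for 0.2 s.
4. The lever is down and the lid tight (value of joint lever below 0.12 rad and value of joint lid below 0.02 rad), for 0.2 s.
At the end, for the whole second after the job is handed in: Foot joint at rest in the cradles (12 mm along, 5 mm across and in height, 0.10 rad); hook bar behind the keeper (height -5 to +6 mm, 5 mm to the latch side to 12 mm to the hinge side of its seat); lever down (under 0.12 rad); lid tight (under 0.02 rad) (all of step 4 and x of tube in the frame of nest between -0.012 and 0.012 m and y of tube in the frame of nest between -0.005 and 0.005 m and z of tube in the frame of nest between -0.005 and 0.005 m and angle between the x axis of tube and the x axis of nest, either way round below 0.1 rad and x of hook_bar in the frame of keeper between -0.005 and 0.012 m and z of hook_bar in the frame of keeper between -0.005 and 0.006 m and linear speed of tube below 0.02 m/s); the robot touches nothing.
It fails at once if The jar is shifted by more than 25 mm (distance of jar from where it was at the start of the episode above 0.025 m).
It fails at once if The screwdriver is shifted by more than 25 mm (distance of driver from where it was at the start of the episode above 0.025 m).
It fails at once if The tin is shifted by more than 25 mm (distance of tin from where it was at the start of the episode above 0.025 m).
It also fails if it takes over 72 s, if anything falls off the work surface, if the arm or the gripper's body presses on something with over 40 N, if the wrist force passes 120 N, or if a joint passes its speed limit or range.

## Working session

There is one attempt and no reset: what is moved stays moved. The work goes in short steps, Python scripts to look and compute and a tool call to move; the robot and the scene stay as the last step left them, time stands still between calls to the robot, and variables do not carry over. Pictures are saved under pics/ and viewed, about 8 in all and at most 12, crops included, and the job is handed in when it is done.

Besides the shell and the picture viewer there is one more tool, called after "Emit:" as name(argument=value, ...) on one line, values as JSON. drive_tool: Moves the arm, as the interface text tells. Scaled input: -1 to 1 covers 0.12 m each way for a shift and 0.5 rad each way for a turn. Its arguments: {"type":"object","properties":{"series":{"type":"string"},"newtons":{"type":"number"}},"required":["series"]}

```bash
mkdir -p pics
cat > h.py <<'E'
import numpy as np, cv2, json
from rig import telemetry, eyes, ctrl, nets
from scipy.spatial.transform import Rotation as R
def save(n,im): cv2.imwrite(f'pics/{n}.png',cv2.cvtColor(im,cv2.COLOR_RGB2BGR))
def proj(c,P):
    P=np.atleast_2d(P); q=(c['view']@np.c_[P,np.ones(len(P))].T).T[:,:3]
    return np.c_[c['cx']+c['fx']*q[:,0]/-q[:,2], c['cy']+c['fy']*-q[:,1]/-q[:,2]]
def ray(c,u,v):
    V=np.array(c['view']); d=np.array([(u-c['cx'])/c['fx'],-(v-c['cy'])/c['fy'],-1]); 
    return -V[:3,:3].T@V[:3,3], V[:3,:3].T@d
def onz(c,u,v,z):
    o,d=ray(c,u,v); return o+d*(z-o[2])/d[2]
E
python3 - <<'E'
from h import *
print(telemetry.sense(), ctrl.grip_depth)
cs={n:eyes.capture(n) for n in ('side','top')}
for n,c in cs.items():
    save(n+'0',c['frame']); print(n,{k:c[k] for k in c if k!='frame'})
    for t in ('tube','rest','case','lid','lever','hook_bar','hook_grip','keeper','jar','driver','tin'):
        print(t,[(np.round(d['rect']).astype(int).tolist(),round(d['confidence'],2)) for d in nets.spot_in(t,c)])
E
```

```text
{'time_s': 0.0, 'joints': array([-1.45740235e+00,  3.13471434e-01,  1.49846214e+00,  1.08412221e-05,
        1.33094582e+00, -2.23393014e-01]), 'dq': array([ 1.55704684e-04, -7.19085009e-04, -6.27961909e-04, -1.19975170e-03,
        4.68862030e-04, -1.95117493e-05]), 'tau': array([ 1.15011466e-03, -4.12270117e+01, -2.59739023e+01, -1.26721047e-04,
        4.15276852e-03, -1.14782492e-05]), 'eef_pos': array([ 173.45492671, -495.25155955,  230.71465997]), 'ee_rot': array([-6.42108894e-04,  9.85855299e-01,  1.67597480e-01,  4.06239120e-05]), 'force': array([-0.91571467, -0.57068314, -0.20076256]), 'wrist_torque': array([-0.03245661, -0.0347171 , -0.00556733]), 'grip_width': 0.9965015872392247} 18.700000000000003
side {'fx': 383.9783303802163, 'fy': 383.9783303802163, 'cx': 312.9063227106161, 'cy': 201.5414202035177, 'view': array([[-9.99744862e-01,  1.38798831e-02, -1.78201875e-02,
         5.58081085e+02],
       [-2.25552384e-02, -6.55809562e-01,  7.54589345e-01,
        -8.72730533e+01],
       [-1.21303744e-03,  7.54798759e-01,  6.55955305e-01,
        -8.63908165e+02],
       [ 0.0
[... 1266 characters left out ...]
.81051240e+02],
       [ 0.00000000e+00,  0.00000000e+00,  0.00000000e+00,
         1.00000000e+00]]), 'shot': 2}
tube [([366, 268, 413, 311], 0.91), ([427, 204, 483, 219], 0.79), ([379, 177, 397, 216], 0.72), ([448, 252, 457, 286], 0.59), ([338, 189, 354, 217], 0.56)]
rest [([428, 196, 480, 230], 0.91), ([332, 190, 353, 217], 0.34)]
case [([203, 166, 352, 259], 0.77), ([275, 295, 332, 308], 0.22)]
lid [([198, 166, 239, 260], 0.61)]
lever [([328, 193, 353, 218], 0.85)]
hook_bar [([338, 190, 352, 216], 0.49)]
hook_grip [([335, 188, 356, 213], 0.76)]
keeper [([206, 168, 242, 259], 0.81)]
jar [([438, 120, 465, 150], 0.63)]
driver [([259, 293, 332, 305], 0.83)]
tin [([370, 116, 398, 156], 0.69)]
```

Run:
```python
import cv2
t=cv2.imread('pics/top0.png'); s=cv2.imread('pics/side0.png')
cv2.imwrite('pics/topc.png',cv2.resize(t[100:330,190:500],None,fx=2.58,fy=2.58,interpolation=3))
cv2.imwrite('pics/sidec.png',cv2.resize(s[130:330,230:430],None,fx=3,fy=3,interpolation=3))
```

```text
(no output)
```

View pics/topc.png

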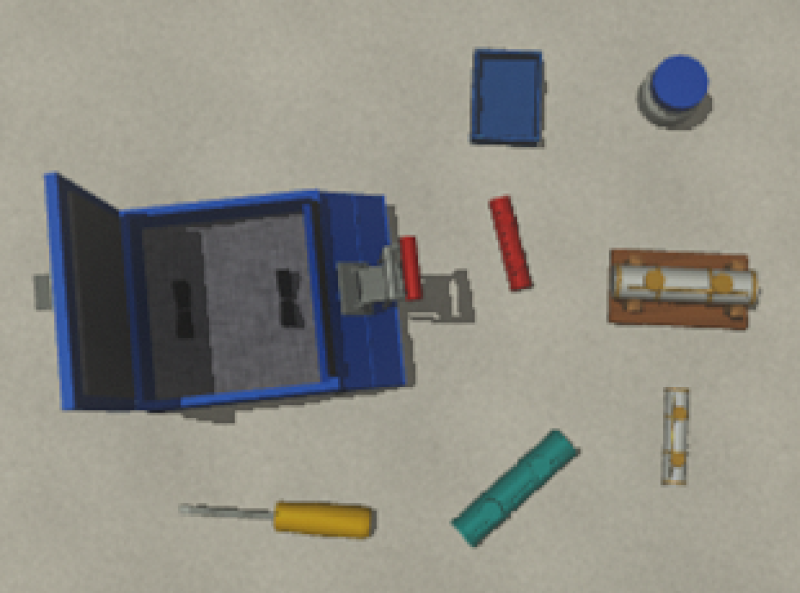

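View pics/sidec.png

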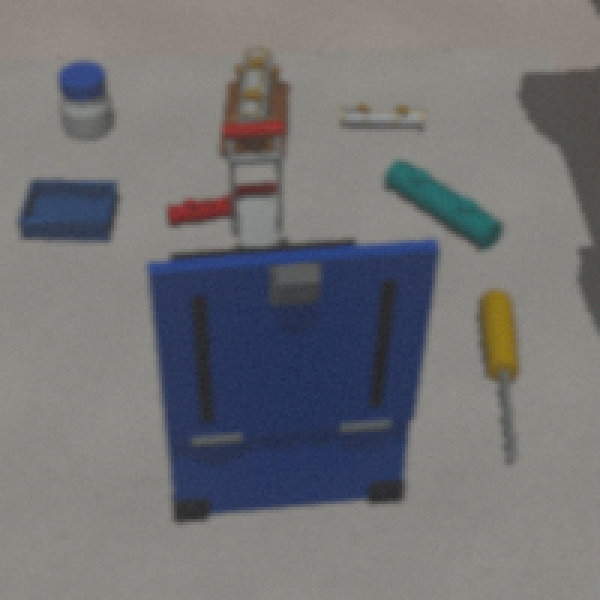

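Top crop: the red stick (510,243) and turquoise tube (515,488) are excluded by colour. Of the two silvery tubes, the small one is at (676,436) and the larger one is on the wooden rest at (685,284), so that one is meant. The case hinge faces left (world +y) and the latch faces right. The side crop shows the lid upright, with the lever and loop standing up. Next I fit the poses.

```bash
cat > fit.py <<'E'
from h import *
from scipy.optimize import least_squares
T=eyes.capture('top');S=eyes.capture('side')
def lidp(r,y,h,th): return np.array([75-r*np.cos(th)+h*np.sin(th), y, 90.5+r*np.sin(th)+h*np.cos(th)])
def w(P,p): c,s=np.cos(p[2]),np.sin(p[2]); return np.array([p[0]+c*P[0]-s*P[1],p[1]+s*P[0]+c*P[1],P[2]])
t=lambda u,v:(T,190+u/2.58,100+v/2.58)
s=lambda u,v:(S,230+u/3,130+v/3)
obs=[(t(318,192),(-75,-75,90)),(t(338,388),(-75,75,90)),(t(384,196),(-125,-75,30)),(t(405,386),(-125,75,30)),(t(122,212),(75,-75,90)),
 (s(176,520),(75,-75,0)),(s(404,500),(75,75,0)),(t(46,174),(150,-75,8)),(t(62,408),(150,75,8)),(s(148,263),(150,-75,8)),(s(438,241),(150,75,8))]
def f(p):
    r=[]
    for i,(o,P) in enumerate(obs):
        P=np.array(P) if i<7 else lidp(*P,p[3])
        r.append(proj(o[0],w(P,p))[0]-np.array(o[1:]))
    return np.ravel(r)
q=least_squares(f,[600,100,1.6,1.5],loss='soft_l1'); print(q.x,np.round(q.fun.reshape(-1,2),1).tolist())
rc=np.array([onz(*t(*a),10)[:2] for a in((612,250),(610,322),(747,328),(748,255))]); print('rest',rc.mean(0),rc)
for a in ((612,285),(757,287),(656,280),(722,283)): print(onz(*t(*a),37)[:2])
E
python3 fit.py
```

```text
[538.44585338  68.72365971   1.64739558   1.61475791] [[0.2, -1.2], [-0.1, 0.6], [0.3, 0.2], [-0.3, -0.2], [-1.1, -1.2], [0.1, -0.3], [-0.2, -0.2], [1.3, -1.0], [1.2, 0.2], [0.6, 1.8], [1.3, 1.8]]
rest [ 546.14381262 -283.47376242] [[ 578.48403556 -231.47690553]
 [ 520.68822533 -227.18776129]
 [ 513.4861189  -335.45407888]
 [ 571.91687068 -339.77630396]]
[ 547.40583438 -225.27165179]
[ 543.27618675 -337.48109324]
[ 550.53715052 -259.59492179]
[ 547.019113   -310.59741099]
```

```bash
cat >> h.py <<'E'
def down(yaw): return R.from_quat([np.cos(yaw/2),np.sin(yaw/2),0,0])
def cur():
    s=telemetry.sense(); q=s['ee_rot']; return np.array(s['eef_pos']),R.from_quat([q[1],q[2],q[3],q[0]]),s
def tgt(rot0,p0,p,rot):
    return np.r_[rot0.inv().apply(np.array(p)-p0)/120,(rot0.inv()*rot).as_rotvec()/.5]
def plan(p,rot,n=1,start=None):
    p0,r0,_=cur()
    if start is not None: p0,r0=start
    p=np.array(p,float); rv=(r0.inv()*rot).as_rotvec()
    for i in range(n):
        a=(p0+(p-p0)*i/n, r0*R.from_rotvec(rv*i/n)); b=(p0+(p-p0)*(i+1)/n, r0*R.from_rotvec(rv*(i+1)/n))
        print(*np.round(tgt(a[1],a[0],b[0],b[1]),3))
    return p,rot
E
python3 - <<'E'
from h import *
plan((546,-282,200),down(1.52),4)
E
```

```text
0.88 -0.163 0.065 0.0 0.0 -0.592
0.889 0.1 0.065 0.0 0.0 -0.592
0.821 0.355 0.065 0.0 0.0 -0.592
0.682 0.579 0.065 0.0 0.0 -0.592
```

Emit:
drive_tool(series="0.88 -0.163 0.065 0 0 -0.592 1; 0.88 -0.163 0.065 0 0 -0.592 1; 0.88 -0.163 0.065 0 0 -0.592 1; 0.88 -0.163 0.065 0 0 -0.592 1")

```text
time_s: 1.7
eef_pos: [267.6, -441.5, 223.5]
ee_rot: [0.0, 0.95, 0.312, -0.0]
force: [0.6, 0.3, 0.2]
grip_width: 1.0
```

Emit:
drive_tool(series="0.889 0.1 0.065 0 0 -0.592 1; 0.889 0.1 0.065 0 0 -0.592 1; 0.889 0.1 0.065 0 0 -0.592 1; 0.889 0.1 0.065 0 0 -0.592 1")

```text
time_s: 2.1
eef_pos: [360.7, -388.1, 215.6]
ee_rot: [-0.0, 0.894, 0.448, -0.0]
force: [-0.4, 0.4, -0.3]
grip_width: 1.001
```

Emit:
drive_tool(series="0.821 0.355 0.065 0 0 -0.592 1; 0.821 0.355 0.065 0 0 -0.592 1; 0.821 0.355 0.065 0 0 -0.592 1; 0.821 0.355 0.065 0 0 -0.592 1")

```text
time_s: 2.5
eef_pos: [453.3, -335.5, 207.5]
ee_rot: [-0.0, 0.818, 0.575, -0.0]
force: [-0.2, -0.1, -0.6]
grip_width: 1.003
```

Emit:
drive_tool(series="0.682 0.579 0.065 0 0 -0.592 1; 0.682 0.579 0.065 0 0 -0.592 1; 0.682 0.579 0.065 0 0 -0.592 1; 0.682 0.579 0.065 0 0 -0.592 1; 0.682 0.579 0.065 0 0 -0.592 1")

```text
time_s: 3.0
eef_pos: [545.0, -284.1, 199.9]
ee_rot: [-0.0, 0.726, 0.687, -0.001]
force: [-0.1, -0.3, -0.1]
grip_width: 1.0
```

Run:
```python
from h import *
p,r,s=cur(); print(p,r.as_matrix().round(3),s['time_s'],s['joints'].round(2))
c=eyes.capture('wrist'); save('w1',c['frame'])
V=c['view'];print(V.round(3),c['fx'],c['cx'],c['cy'], 'campos in tool',r.inv().apply(-V[:3,:3].T@V[:3,3]-p))
print(nets.spot_in('tube',c),nets.spot_in('rest',c))
print(proj(c,[[546,-282,37],[546,-227,37]]))
```

```text
[ 544.96005241 -284.09354964  199.90176249] [[ 0.055  0.998 -0.001]
 [ 0.998 -0.055 -0.001]
 [-0.001 -0.001 -1.   ]] 3.0 [-0.67  0.54  1.25 -0.    1.35 -0.62]
[[ 9.98000e-01 -5.60000e-02  0.00000e+00 -5.60934e+02]
 [ 5.40000e-02  9.62000e-01 -2.68000e-01  2.70210e+02]
 [ 1.50000e-02  2.68000e-01  9.63000e-01 -2.80488e+02]
 [ 0.00000e+00  0.00000e+00  0.00000e+00  1.00000e+00]] 342.637939528281 319.98643804510806 204.55775259563706 campos in tool [  68.0762324     0.76201109 -143.03131894]
[{'rect': [308.0, 116.7, 342.2, 246.5], 'confidence': 0.94}, {'rect': [162.4, 166.4, 244.1, 187.6], 'confidence': 0.93}, {'rect': [85.7, 0.0, 196.6, 94.4], 'confidence': 0.86}, {'rect': [320.2, 6.9, 406.7, 49.8], 'confidence': 0.63}] [{'rect': [293.2, 123.2, 354.3, 235.7], 'confidence': 0.74}]
[[319.93379132 184.35422539]
 [316.40090277 122.45670624]]
```

View pics/w1.png

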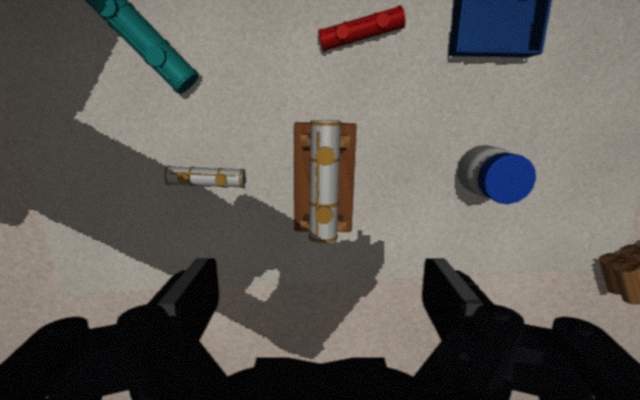

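The wrist picture shows the larger silvery tube on the rest: ends at (325,121) and (322,241), key cups at (325,156) and (323,214). The small look-alike is to the left at (205,177). The target is confirmed.

Run:
```python
from h import *
c=eyes.capture('wrist')
a,b=onz(c,325,156,53),onz(c,323.3,214,53); print(a,b,(a+b)/2,np.linalg.norm(a-b))
e,f=onz(c,325,121,45),onz(c,322.5,241,37);print(e,f,(e+f)/2,np.linalg.norm(e-f))
print([onz(c,*q,10)[:2].round(1) for q in((294,123),(356,123),(353,232),(293,231))])
m=(a+b)/2; yaw=np.arctan2(*(a-b)[[1,0]]); print(yaw)
plan((m[0],m[1],115),down(1.52)); plan((m[0],m[1],20),down(1.52),1,(np.array([m[0],m[1],115]),down(1.52)))
```

```text
[ 552.26497817 -253.84844499   53.        ] [ 548.15620801 -304.99418845   53.        ] [ 550.21059309 -279.42131672   53.        ] 51.310516139291195
[ 553.83215931 -225.38699054   45.        ] [ 545.89122091 -336.83932408   37.        ] [ 549.86169011 -281.11315731   41.        ] 112.02089606523363
[array([ 524.9, -226.8]), array([ 583.5, -230. ]), array([ 577.5, -339.4]), array([ 515.7, -334.9])]
1.4906339300072835
0.035 0.038 0.709 -0.001 0.002 -0.005
0.0 0.0 0.792 0.0 0.0 0.0
```

Emit:
drive_tool(series="0.028 0.038 0.709 0 0 0.02 1; 0.028 0.038 0.709 0 0 0.02 1; 0.028 0.038 0.709 0 0 0.02 1")

```text
time_s: 3.5
eef_pos: [547.9, -279.2, 110.6]
ee_rot: [-0.004, 0.729, 0.684, -0.001]
force: [-0.7, -0.4, 0.4]
grip_width: 1.002
```

Emit:
drive_tool(series="0 0 0.4 0 0 0 1; 0 0 0.792 0 0 0 0.9; 0 0 0.792 0 0 0 0.9; 0 0 0.792 0 0 0 0.9; 0 0 0.792 0 0 0 0; 0 0 0.792 0 0 0 0; 0 0 0.792 0 0 0 0; 0 0 0.792 0 0 0 0; 0 0 0.792 0 0 0 0; 0 0 0.792 0 0 0 0; 0 0 0.792 0 0 0 0; 0 0 0.792 0 0 0 0", newtons=40)

```text
time_s: 4.7
eef_pos: [548.5, -279.3, 17.2]
ee_rot: [-0.002, 0.729, 0.684, -0.001]
force: [3.9, 0.7, 6.6]
grip_width: 0.29
```

Run:
```python
from h import *
p,r,s=cur(); print(p,s['force'],s['grip_width'],s['time_s'], np.arctan2(*r.apply([1,0,0])[[1,0]]))
```

```text
[ 548.49872488 -279.31014669   17.21178677] [3.87133056 0.6575153  6.61108209] 0.2902487333306761 4.7 1.5064130575168082
```

Emit:
drive_tool(series="0 0 -0.2 0 0 0 0; 0 0 -0.5 0 0 0 0; 0 0 -0.867 0 0 0 0; 0 0 -0.867 0 0 0 0")

```text
time_s: 5.1
eef_pos: [550.8, -281.1, 127.3]
ee_rot: [0.002, 0.729, 0.684, 0.0]
force: [-0.9, 0.6, -2.0]
grip_width: 0.289
```

Emit:
drive_tool(series="0 0 -0.4 0 0 0 0; 0 0 -0.867 0 0 0 0; 0 0 -0.867 0 0 0 0; 0 0 -0.867 0 0 0 0")

```text
time_s: 5.5
eef_pos: [550.7, -280.9, 232.4]
ee_rot: [0.004, 0.729, 0.684, 0.0]
force: [-0.4, 0.2, -1.9]
grip_width: 0.287
```

Emit:
drive_tool(series="0.4 0 0 0 0 -0.1 0; 0.86 -0.08 0 0 0 -0.28 0; 0.86 -0.08 0 0 0 -0.28 0; 0.86 -0.08 0 0 0 -0.28 0")

```text
time_s: 5.9
eef_pos: [547.1, -175.8, 229.9]
ee_rot: [0.002, 0.679, 0.734, -0.001]
force: [0.4, -0.3, -1.1]
grip_width: 0.287
```

Emit:
drive_tool(series="0.4 0 0 0 0 0 0; 0.86 0.06 0 0 0 0 0; 0.86 0.06 0 0 0 0 0; 0.86 0.06 0 0 0 0 0")

```text
time_s: 6.3
eef_pos: [546.3, -72.3, 228.3]
ee_rot: [0.001, 0.679, 0.734, -0.001]
force: [0.2, -0.4, -1.5]
grip_width: 0.293
```

Emit:
drive_tool(series="0.4 0 0 0 0 0 0; 0.86 0.06 0 0 0 0 0; 0.86 0.06 0 0 0 0 0; 0.86 0.06 0 0 0 0 0; 0.86 0.06 0 0 0 0 0")

```text
time_s: 6.8
eef_pos: [545.6, 29.1, 227.5]
ee_rot: [0.001, 0.68, 0.734, -0.002]
force: [0.8, -0.6, -0.8]
grip_width: 0.288
```

Run:
```python
from h import *
p,r,s=cur(); print(p,s['force'],s['grip_width'],s['time_s'], np.arctan2(*r.apply([1,0,0])[[1,0]]))
c=eyes.capture('wrist'); f=c['frame'].copy(); save('w2raw',f)
y=1.647;C=np.array([np.cos(y),np.sin(y)]);N=np.array([-C[1],C[0]])
for P in [(-75,-75,90),(-75,75,90),(75,-75,90),(75,75,90),(40,0,50),(-40,0,50),(-69,-69,90),(-69,69,90),(69,69,90),(69,-69,90),(-125,-75,30),(-125,75,30)]:
    q=proj(c,np.r_[np.array([538.4,68.7])+C*P[0]+N*P[1],P[2]])[0]; cv2.circle(f,tuple(int(v) for v in q),3,(255,255,0),1); print(P,q.round(1))
save('w2',f)
```

```text
[545.62152751  29.14520916 227.45560058] [ 0.76788085 -0.62831093 -0.80195804] 0.28827034563283965 6.8 1.646920301702014
(-75, -75, 90) [400.3 231.7]
(-75, 75, 90) [227.7 231.9]
(75, -75, 90) [412.8  43.6]
(75, 75, 90) [212.9  43.8]
(40, 0, 50) [314.   94.6]
(-40, 0, 50) [314.5 182.7]
(-69, -69, 90) [393.8 225.1]
(-69, 69, 90) [234.2 225.3]
(69, 69, 90) [221.6  52.4]
(69, -69, 90) [404.3  52.2]
(-125, -75, 30) [384.8 256. ]
(-125, 75, 30) [245.6 256.2]
```

View pics/w2.png

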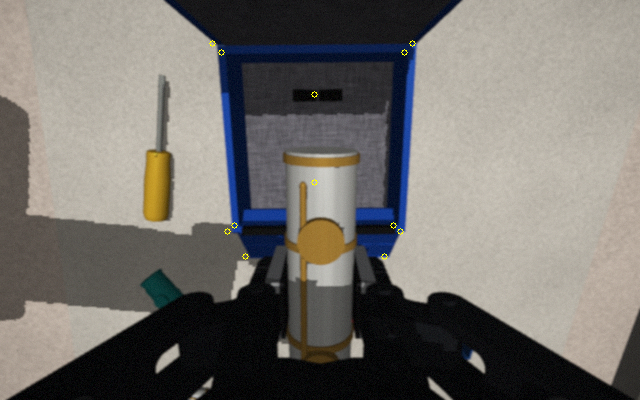

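The wrist picture shows the case open and the tube held. The far cradle is at (317,95). The front inner wall foot is at row 209, its rim at row 222, and the rear floor edge at row 62. The side walls lie 3–5 px right of the prediction, so I refit with this view.

Run:
```python
from h import *
from scipy.optimize import least_squares
c=eyes.capture('wrist'); f=c['frame']; hsv=cv2.cvtColor(f,cv2.COLOR_RGB2HSV)
m=((hsv[...,0]>105)&(hsv[...,0]<130)&(hsv[...,1]>110)).astype(np.uint8)
rows=range(65,215,6); L=[];Rr=[]
for v in rows:
    k=np.where(m[v,205:430])[0]+205; L.append((k.min(),v)); Rr.append((k.max()+1,v))
print(L[::4],Rr[::4])
# horizontal edges: column profile
for col in (262,375): 
    g=cv2.cvtColor(f,cv2.COLOR_RGB2GRAY)[:,col-6:col+6].mean(1); d=np.abs(np.diff(g)); print(col,[(i+1,round(d[i])) for i in range(30,270) if d[i]>5 and d[i]==d[max(0,i-2):i+3].max()])
def W(p,P): C,S=np.cos(p[2]),np.sin(p[2]); return np.array([p[0]+C*P[0]-S*P[1],p[1]+S*P[0]+C*P[1],P[2]])
def dl(a,b,q): n=np.array([-(b-a)[1],(b-a)[0]]); n/=np.linalg.norm(n); return [n@(np.array(x)-a) for x in q]
H=[((-69,34),209),((69,34),62),((-69,90),222)]
def res(p):
    r=[]
    for s,q in ((75,L),(-75,Rr)): r+=dl(proj(c,W(p,(-60,s,90)))[0],proj(c,W(p,(60,s,90)))[0],q)
    for (x,z),v in H: r+=[3*k for k in dl(proj(c,W(p,(x,-60,z)))[0],proj(c,W(p,(x,60,z)))[0],[(262,v),(375,v)])]
    return np.array(r)
s=least_squares(res,[538,68,1.647],loss='soft_l1'); print(s.x,res(s.x).round(1))
print(onz(c,317,95,56))
```

```text
[(np.int64(220), 65), (np.int64(222), 89), (np.int64(223), 113), (np.int64(225), 137), (np.int64(227), 161), (np.int64(229), 185), (np.int64(231), 209)] [(np.int64(415), 65), (np.int64(413), 89), (np.int64(412), 113), (np.int64(410), 137), (np.int64(409), 161), (np.int64(408), 185), (np.int64(406), 209)]
262 [(45, 6), (53, 7), (63, 14), (116, 15), (129, 6), (165, 5), (208, 25), (221, 12), (225, 10), (258, 10), (268, 7)]
375 [(53, 6), (62, 11), (114, 25), (119, 7), (207, 21), (220, 12), (225, 7), (228, 6), (234, 8), (255, 6), (259, 11), (266, 5)]
[542.01272099  68.97771767   1.64896285] [ 0.8  0.3  0.9  0.4  0.9  0.5  0.   0.5  0.1  0.6  0.1  0.7  0.2  0.8
  0.3  0.8  0.4  0.9  0.4  1.   0.5  1.   0.6  0.1  0.6 -0.9 -0.5 -1.1
 -0.7 -1.3 -0.9 -0.5 -1.1 -0.7 -0.3 -0.8 -0.4 -1.  -0.6 -0.2 -0.8 -0.4
 -0.  -0.6 -0.2  0.2 -0.4  0.  -0.6 -0.2 -5.  -6.2  0.4 -0.8 10.   8.9]
[538.11878131 108.25068252  56.        ]
```

Run:
```python
from h import *
s=plan((542,69.5,125),down(1.649)); plan((542,69.5,41),down(1.649),1,s)
```

```text
0.34 -0.003 0.854 -0.002 0.007 -0.005
0.0 0.0 0.7 0.0 0.0 0.0
```

Emit:
drive_tool(series="0.34 -0.003 0.1 0 0.007 -0.005 0; 0.34 -0.003 0.45 0 0.007 -0.005 0; 0.34 -0.003 0.854 0 0.007 -0.005 0; 0.34 -0.003 0.854 0 0.007 -0.005 0; 0.34 -0.003 0.854 0 0.007 -0.005 0")

```text
time_s: 7.4
eef_pos: [542.6, 68.6, 126.1]
ee_rot: [-0.0, 0.679, 0.734, -0.0]
force: [0.6, -0.3, -0.7]
grip_width: 0.289
```

Run:
```python
from h import *
p,r,s=cur(); print(p,s['force'],s['grip_width'])
plan((542,69.5,41),down(1.649))
```

```text
[542.64237619  68.56557997 126.11256883] [ 0.61755603 -0.31383354 -0.66383169] 0.28925501736394255
0.008 -0.004 0.709 -0.001 0.0 -0.003
```

Emit:
drive_tool(series="0.008 -0.004 0.25 0 0 0 0; 0.008 -0.004 0.5 0 0 0 0; 0.008 -0.004 0.64 0 0 0 0; 0.008 -0.004 0.7 0 0 0 0; 0.008 -0.004 0.709 0 0 0 0; 0.008 -0.004 0.709 0 0 0 0")

```text
time_s: 8.0
eef_pos: [543.0, 69.0, 43.0]
ee_rot: [0.001, 0.679, 0.734, 0.0]
force: [-3.1, -3.1, 2.1]
grip_width: 0.29
```

Run:
```python
from h import *
p,r,s=cur(); print(p,s['force'],s['wrist_torque'],s['grip_width'])
```

```text
[542.99830516  68.96864594  42.95783582] [-3.08389022 -3.11210037  2.05306295] [-0.30916359  0.45401874  0.08546063] 0.29034849362929716
```

Emit:
drive_tool(series="0 -0.01 0.01 0 0 0 0; 0 -0.01 0.012 0 0 0 0; 0 -0.01 0.012 0 0 0 0.5; 0 -0.01 0.012 0 0 0 0.6; 0 -0.01 0.012 0 0 0 0.6; 0 -0.01 0.012 0 0 0 0.6; 0 -0.01 0.012 0 0 0 0.6; 0 -0.01 -0.3 0 0 0 0.6; 0 -0.01 -0.6 0 0 0 0.6; 0 -0.01 -1 0 0 0 0.6; 0 -0.01 -1 0 0 0 0.6")

```text
time_s: 9.1
eef_pos: [544.2, 68.9, 169.0]
ee_rot: [0.005, 0.679, 0.734, 0.004]
force: [-0.2, -0.1, -0.1]
grip_width: 0.596
```

Emit:
drive_tool(series="-0.1 0 -0.5 0 0 0 0.6; -0.25 0 -0.8 0 0 0 0.6; -0.25 0 -0.8 0 0 0 0.6; -0.25 0 -0.8 0 0 0 0.6")

```text
time_s: 9.5
eef_pos: [545.6, 38.7, 265.8]
ee_rot: [0.006, 0.68, 0.734, 0.004]
force: [0.2, 0.1, -1.2]
grip_width: 0.601
```

Run:
```python
from h import *
p,r,s=cur(); print(p,s['force'],s['grip_width'],s['time_s'])
c=eyes.capture('wrist');save('w3',c['frame'])
print([nets.spot_in(n,c)[:2] for n in('tube','hook_grip','hook_bar','lever')])
C=np.array([np.cos(1.649),np.sin(1.649)])
for d in(-55,-26,0,26,55): print(d,proj(c,np.r_[np.array([542,69])+C*d,60 if abs(d)==55 else 77])[0].round(1))
```

```text
[545.64614573  38.6990289  265.78919691] [ 0.24491995  0.05966691 -1.15431061] 0.6006783051870389 9.5
[[{'rect': [152.6, 264.1, 195.2, 304.4], 'confidence': 0.97}, {'rect': [310.4, 302.9, 368.1, 316.2], 'confidence': 0.85}], [{'rect': [291.2, 258.9, 341.4, 328.8], 'confidence': 0.81}, {'rect': [144.2, 0.0, 473.3, 326.9], 'confidence': 0.65}], [{'rect': [291.2, 259.1, 343.3, 326.0], 'confidence': 0.77}, {'rect': [291.1, 239.0, 344.6, 329.6], 'confidence': 0.43}], [{'rect': [287.4, 238.6, 340.5, 328.2], 'confidence': 0.94}]]
-55 [314.7 199.9]
-26 [314.5 175.8]
0 [314.3 149.2]
26 [314.1 121.4]
55 [313.9  89.9]
```

View pics/w3.png

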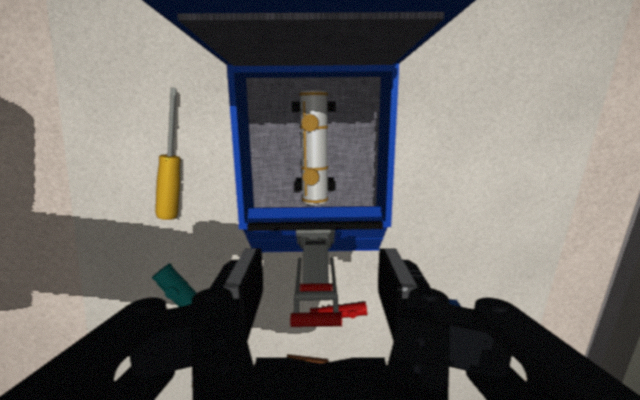

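The tube lies centred and level in the cradles (ends at rows 91 and 204, cradles at rows 106 and 184). The red lever bar is at (316,287) and the red grip roller at (316,320). Next I triangulate the latch, measure the lid and plan the push.

```bash
cat >> h.py <<'E'
CP=np.array([542.,69.]);CY=1.649
def c2w(P): c,s=np.cos(CY),np.sin(CY); return np.array([CP[0]+c*P[0]-s*P[1],CP[1]+s*P[0]+c*P[1],P[2]])
def w2c(P): c,s=np.cos(CY),np.sin(CY); d=np.array(P[:2])-CP; return np.array([c*d[0]+s*d[1],-s*d[0]+c*d[1],P[2]])
def lidp(r,y,h,th): return np.array([75-r*np.cos(th)+h*np.sin(th), y, 90.5+r*np.sin(th)+h*np.cos(th)])
def tri(rays):
    A=np.zeros((3,3));b=np.zeros(3)
    for o,d in rays:
        d=d/np.linalg.norm(d);M=np.eye(3)-np.outer(d,d);A+=M;b+=M@o
    return np.linalg.solve(A,b)
E
python3 - <<'E'
from h import *
cs={n:eyes.capture(n) for n in('top','side','wrist')}
def reds(c,x0,x1,y0,y1):
    h=cv2.cvtColor(c['frame'],cv2.COLOR_RGB2HSV); m=(((h[...,0]<6)|(h[...,0]>174))&(h[...,1]>140)&(h[...,2]>50)).astype(np.uint8)
    k=np.zeros_like(m);k[y0:y1,x0:x1]=m[y0:y1,x0:x1]; n,l,st,ce=cv2.connectedComponentsWithStats(k)
    return [(st[i].tolist(),ce[i].round(1).tolist()) for i in range(1,n) if st[i][4]>12]
print('top',reds(cs['top'],320,365,180,225));print('side',reds(cs['side'],295,330,160,205));print('wrist',reds(cs['wrist'],280,375,270,330))
for th in(1.4,1.5,1.6): print(th,[proj(cs['wrist'],c2w(lidp(150,s,0,th)))[0].round() for s in(-65,65)],[proj(cs['side'],c2w(lidp(150,s,8,th)))[0].round() for s in(-75,75)])
p=c2w(lidp(110,0,8,1.6)); print(p)
E
```

```text
top [([346, 191, 7, 25, 124], [349.0, 203.4])]
side [([295, 197, 11, 6, 48], [299.9, 199.2])]
wrist [([301, 285, 32, 8, 225], [316.6, 288.9]), ([292, 304, 76, 25, 1148], [328.4, 317.1])]
1.4 [array([454.,  84.]), array([175.,  84.])] [array([277., 206.]), array([371., 199.])]
1.5 [array([459.,  49.]), array([170.,  49.])] [array([277., 212.]), array([373., 205.])]
1.6 [array([463.,  12.]), array([165.,  11.])] [array([278., 219.]), array([375., 211.])]
[535.26504566 154.94505289 200.21950016]
```

Run:
```python
from h import *
t=eyes.capture('top');s=eyes.capture('side');w=eyes.capture('wrist')
for n,a in {'grip':[(t,349,203.4),(s,314.3,173),(w,316.5,320)],'leverbar':[(s,315,192.7),(w,316.6,288.9)]}.items():
    for sel in ([0,1],[1,2],[0,2],[0,1,2]):
        try: P=tri([ray(*a[i]) for i in sel]); print(n,sel,w2c(P).round(1),[proj(c,P)[0].round(1)-np.array([u,v]) for c,u,v in a])
        except IndexError: pass
# lever+loop model
pv=np.array([-99.8,69.4])
for th in (1.3,1.5,1.7):
    a=np.radians(225)-th; u=np.array([np.cos(a),np.sin(a)]); print(th,'leverbar',pv+46*u,'loop pivot',pv+16*u)
st=None
p0,r0,_=cur()
q=c2w((140,0,300)); print('cur case',w2c(p0))
a=plan(q,down(CY),1); b=plan(c2w((110,0,195)),down(CY),1,a)
```

```text
grip [0, 1] [-134.9    1.4  155. ] [array([ 0. , -0.2]), array([0.2, 0. ]), array([-1.9,  1.2])]
grip [1, 2] [-132.     0.2  157.5] [array([-1.7, -0.9]), array([-0.2,  0. ]), array([-0.5, -0.1])]
grip [0, 2] [-135.1    0.7  152.7] [array([ 0. , -0.5]), array([-0.1,  0.9]), array([-1. , -0.2])]
grip [0, 1, 2] [-134.7    0.8  154.7] [array([-0.1, -0.5]), array([0. , 0.3]), array([-1.2,  0.7])]
leverbar [0, 1] [-134.4    0.6  101.6] [array([-0.5,  0. ]), array([-1.1, -0.2])]
1.3 leverbar [-139.84248308   92.0406614 ] loop pivot [-113.7278202    77.27501266]
1.5 leverbar [-134.54629431   99.54456886] loop pivot [-111.88566759   79.88506743]
1.7 leverbar [-127.86488044  105.84670748] loop pivot [-109.56169754   82.07711564]
cur case [-29.93785127  -0.88555044 264.83899862]
1.415 -0.005 -0.297 0.025 0.005 -0.002
-0.25 0.0 0.875 0.0 0.0 0.0
```

Run:
```python
from h import *
p0,r0,_=cur()
a=plan(c2w((140,0,300)),down(CY),2); a=plan(c2w((112,0,193)),down(CY),1,a)
def row(th,r=100): F=lidp(r,0,8,th); return c2w((F[0]+11,0,F[2]))
S=row(1.65); print('start',w2c(S)); 
def seq(S,ths):
    print('; '.join(' '.join(str(v) for v in np.r_[np.round(tgt(down(CY),S,row(t),down(CY))[:3],2)])+' 0 0 0 0' for t in ths))
seq(a[0],[1.6,1.5,1.4,1.3,1.2,1.1,1.0,0.9,0.8])
seq(row(.8),[.7,.6,.5,.4,.3,.22,.15,.1,.06,.03,.03,.03])
```

```text
0.708 -0.003 -0.148 0.012 0.003 -0.001
0.708 -0.003 -0.147 0.012 0.003 -0.001
-0.233 -0.0 0.892 0.0 0.0 0.0
start [1.01887009e+02 3.90798505e-14 1.89553536e+02]
-0.13 0.0 0.02 0 0 0 0; -0.21 0.0 0.02 0 0 0 0; -0.29 0.0 0.02 0 0 0 0; -0.38 0.0 0.03 0 0 0 0; -0.46 0.0 0.05 0 0 0 0; -0.54 0.0 0.08 0 0 0 0; -0.61 0.0 0.12 0 0 0 0; -0.68 0.0 0.16 0 0 0 0; -0.75 0.0 0.21 0 0 0 0
-0.06 -0.0 0.06 0 0 0 0; -0.12 0.0 0.12 0 0 0 0; -0.17 -0.0 0.19 0 0 0 0; -0.21 0.0 0.26 0 0 0 0; -0.24 -0.0 0.33 0 0 0 0; -0.27 0.0 0.4 0 0 0 0; -0.28 0.0 0.45 0 0 0 0; -0.29 -0.0 0.49 0 0 0 0; -0.3 0.0 0.53 0 0 0 0; -0.3 -0.0 0.55 0 0 0 0; -0.3 -0.0 0.55 0 0 0 0; -0.3 -0.0 0.55 0 0 0 0
```

Emit:
drive_tool(series="0.708 -0.003 -0.148 0.012 0.003 0 0; 0.708 -0.003 -0.148 0.012 0.003 0 0; 0.708 -0.003 -0.148 0.012 0.003 0 0; 0.708 -0.003 -0.148 0.012 0.003 0 0")

```text
time_s: 10.45
eef_pos: [538.0, 124.3, 282.3]
ee_rot: [0.003, 0.679, 0.734, 0.002]
force: [-0.2, 0.0, -0.6]
grip_width: -0.001
```

Emit:
drive_tool(series="0.708 -0.003 -0.148 0.012 0.003 0 0; 0.708 -0.003 -0.148 0.012 0.003 0 0; 0.708 -0.003 -0.148 0.012 0.003 0 0; 0.708 -0.003 -0.148 0.012 0.003 0 0; 0.708 -0.003 -0.148 0.012 0.003 0 0")

```text
time_s: 10.95
eef_pos: [531.1, 207.5, 299.4]
ee_rot: [-0.0, 0.679, 0.734, -0.0]
force: [-0.0, 0.0, -0.5]
grip_width: 0.004
```

Run:
```python
from h import *
p,r,s=cur(); print(w2c(p),s['force'],s['grip_width'],s['time_s'])
plan(c2w((112,0,193)),down(CY))
```

```text
[1.38938416e+02 2.13367420e-02 2.99395455e+02] [-0.0134545   0.04278392 -0.5165505 ] 0.0036454639326706116 10.95
-0.224 0.001 0.887 -0.001 0.001 -0.003
```

Emit:
drive_tool(series="-0.05 0 0.4 0 0 0 0; -0.22 0 0.8 0 0 0 0; -0.224 0 0.887 0 0 0 0; -0.224 0 0.887 0 0 0 0")

```text
time_s: 11.35
eef_pos: [532.9, 179.6, 192.1]
ee_rot: [-0.001, 0.68, 0.733, -0.002]
force: [-0.4, 0.1, 1.2]
grip_width: -0.001
```

Emit:
drive_tool(series="-0.13 0.0 0.02 0 0 0 0; -0.21 0.0 0.02 0 0 0 0; -0.29 0.0 0.02 0 0 0 0; -0.38 0.0 0.03 0 0 0 0; -0.46 0.0 0.05 0 0 0 0; -0.54 0.0 0.08 0 0 0 0; -0.61 0.0 0.12 0 0 0 0; -0.68 0.0 0.16 0 0 0 0; -0.75 0.0 0.21 0 0 0 0; -0.75 0.0 0.21 0 0 0 0")

```text
time_s: 12.35
eef_pos: [539.0, 88.8, 165.7]
ee_rot: [-0.002, 0.681, 0.733, -0.002]
force: [-0.8, 0.6, 0.1]
grip_width: 0.001
```

Emit:
drive_tool(series="-0.06 0 0.06 0 0 0 0; -0.12 0 0.12 0 0 0 0; -0.17 0 0.19 0 0 0 0; -0.21 0 0.26 0 0 0 0; -0.24 0 0.33 0 0 0 0; -0.27 0 0.4 0 0 0 0; -0.28 0 0.45 0 0 0 0; -0.29 0 0.49 0 0 0 0; -0.3 0 0.52 0 0 0 0; -0.3 0 0.52 0 0 0 0")

```text
time_s: 13.35
eef_pos: [541.2, 52.9, 103.0]
ee_rot: [-0.002, 0.681, 0.733, -0.003]
force: [-0.3, -0.2, -0.5]
grip_width: -0.004
```

Run:
```python
from h import *
p,r,s=cur(); print(w2c(p),s['force'],s['time_s'])
c=eyes.capture('side');save('s4',cv2.resize(c['frame'][130:330,230:430],None,fx=3,fy=3,interpolation=3))
```

```text
[-16.02058144   2.08063937 103.01548784] [-0.27970296 -0.18570577 -0.48106767] 13.35
```

View pics/s4.png

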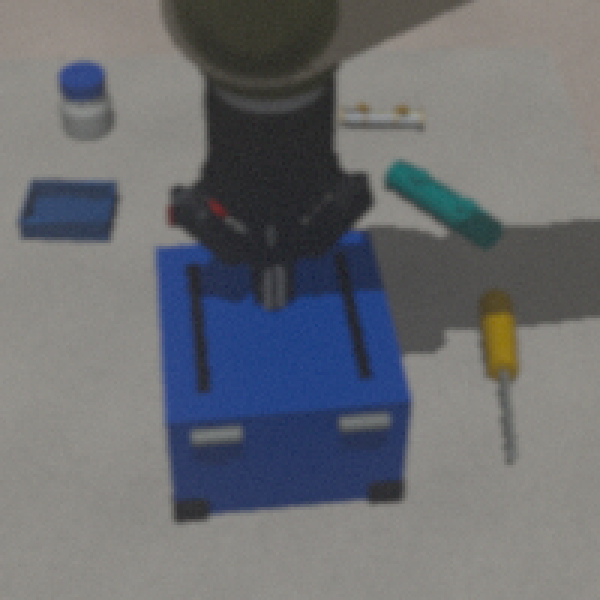

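The lid is down. I press it slightly to make sure it is on the seal, then back off.

Emit:
drive_tool(series="0 0 0.02 0 0 0 0; 0 0 0.035 0 0 0 0; 0 0 0.035 0 0 0 0")

```text
time_s: 13.7
eef_pos: [541.6, 52.6, 100.0]
ee_rot: [-0.001, 0.68, 0.733, -0.002]
force: [-2.1, -0.7, 8.7]
grip_width: 0.003
```

Emit:
drive_tool(series="0 0 -0.4 0 0 0 0.3; 0 0 -0.8 0 0 0 0.75; 0 0 -1 0 0 0 0.75; 0 0 -1 0 0 0 0.75")

```text
time_s: 14.1
eef_pos: [543.5, 52.8, 223.7]
ee_rot: [0.002, 0.68, 0.733, -0.0]
force: [1.1, 0.4, -1.4]
grip_width: 0.686
```

Emit:
drive_tool(series="-0.4 0 -0.25 0 0 0 0.75; -0.4 0 -0.25 0 0 0 0.75; -0.4 0 -0.25 0 0 0 0.75; -0.4 0 -0.25 0 0 0 0.75")

```text
time_s: 14.5
eef_pos: [546.5, 5.6, 252.5]
ee_rot: [0.001, 0.68, 0.733, -0.001]
force: [0.2, 0.9, -0.7]
grip_width: 0.748
```

Run:
```python
from h import *
p,r,s=cur(); print(w2c(p),s['force'],s['time_s'])
c=eyes.capture('wrist');f=c['frame'].copy()
for th,col in((.03,(255,255,0)),(.06,(0,255,0))):
  for P in [(150,-75,8),(150,75,8),(139+9,-11,20),(139+9,11,20)]:
    q=proj(c,c2w(lidp(*P,th)))[0]; print(th,P,q.round(1)); cv2.circle(f,tuple(int(v) for v in q),2,col,1)
for P in ((-135,0,157),(-120,0,145)): print(P,[proj(c,c2w((P[0],y,P[2])))[0].round(1) for y in(-22,22)])
for z in(90,):
  print([proj(c,c2w((-75,y,z)))[0].round(1) for y in(-75,75)])
save('w4',cv2.resize(f[:330,180:460],None,fx=1.8,fy=1.8,interpolation=3)); save('w4raw',c['frame'])
```

```text
[-63.59123092   0.45228136 252.50972671] [ 0.23194246  0.88632513 -0.70403077] 14.5
0.03 (150, -75, 8) [404.  201.4]
0.03 (150, 75, 8) [234.4 202.3]
0.03 (148, -11, 20) [332.1 202.8]
0.03 (148, 11, 20) [306.2 202.9]
0.06 (150, -75, 8) [405.3 202.2]
0.06 (150, 75, 8) [233.1 203.1]
0.06 (148, -11, 20) [332.3 203.2]
0.06 (148, 11, 20) [306.  203.4]
(-135, 0, 157) [array([347.8, 294.4]), array([291.4, 294.7])]
(-120, 0, 145) [array([346.9, 269.9]), array([292. , 270.2])]
[array([400.6, 198. ]), array([237.8, 198.9])]
```

View pics/w4.png

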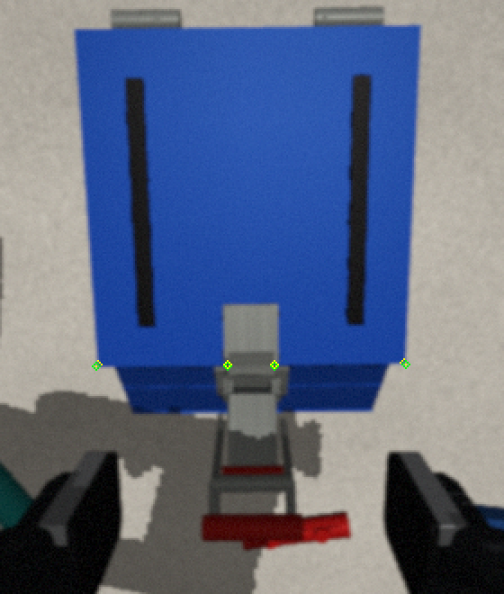

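```bash
cat >> h.py <<'E'
pv=np.array([-99.8,69.4])
def latch(bar):
    d=np.array(bar)-pv; D=np.hypot(*d); a=np.arccos((16**2+D**2-65.3**2)/(2*16*D)); ph=np.arctan2(d[1],d[0])+a
    L=pv+16*np.array([np.cos(ph),np.sin(ph)]); w=np.arctan2(*(np.array(bar)-L)[::-1]); g=np.array(bar)+20*np.array([np.cos(w+np.radians(41)),np.sin(w+np.radians(41))])
    return g,np.radians(225)-ph
E
python3 - <<'E'
from h import *
pts=[(-120,145),(-112,145),(-100,143),(-90,139),(-80,134),(-70,130),(-62,129),(-57,126),(-57,120),(-57,115),(-57,110)]
for b in pts:
    g,th=latch(b); print(b,'grip',g.round(1),'lever',round(th,2))
a=plan(c2w((-135,0,250)),down(CY)); plan(c2w((-135,0,143)),down(CY),1,a)
print(w2c(c2w((0,0,0))), c2w((-59,0,0)))
E
```

```text
(-120, 145) grip [-135.   158.3] lever 1.53
(-112, 145) grip [-125.1  160.1] lever 1.48
(-100, 143) grip [-109.9  160.3] lever 1.42
(-90, 139) grip [-96.9 157.8] lever 1.35
(-80, 134) grip [-83.6 153.7] lever 1.34
(-70, 130) grip [-70.4 150. ] lever 1.5
(-62, 129) grip [-60.5 148.9] lever 1.8
(-57, 126) grip [-54.  145.8] lever 1.9
(-57, 120) grip [-52.4 139.5] lever 1.67
(-57, 115) grip [-51.4 134.2] lever 1.49
(-57, 110) grip [-50.4 128.9] lever 1.31
-0.597 0.006 0.022 -0.0 0.004 -0.007
0.0 0.0 0.892 0.0 0.0 0.0
[ 0. -0.  0.] [546.60931508  10.1803246    0.        ]
```

Emit:
drive_tool(series="-0.3 0.006 0.02 0 0.004 -0.007 0.75; -0.597 0.006 0.02 0 0.004 -0.007 0.75; -0.597 0.006 0.02 0 0.004 -0.007 0.75; -0.597 0.006 0.02 0 0.004 -0.007 0.75")

```text
time_s: 14.95
eef_pos: [552.4, -65.0, 249.4]
ee_rot: [-0.001, 0.679, 0.734, -0.0]
force: [-0.6, 0.0, 0.2]
grip_width: 0.752
```

Emit:
drive_tool(series="0 0 0.3 0 0 0 0.75; 0 0 0.6 0 0 0 0.75; 0 0 0.892 0 0 0 0.75; 0 0 0.892 0 0 0 0.75; 0 0 0.892 0 0 0 0.75; 0 0 0.892 0 0 0 0.45; 0 0 0.892 0 0 0 0.45; 0 0 0.892 0 0 0 0.4; 0 0 0.892 0 0 0 0.4; 0 0 0.892 0 0 0 0.4", newtons=25)

```text
time_s: 15.95
eef_pos: [552.5, -65.1, 142.8]
ee_rot: [-0.0, 0.679, 0.734, -0.0]
force: [-0.5, -1.3, 2.4]
grip_width: 0.502
```

Run:
```python
from h import *
p,r,s=cur(); print(w2c(p),s['force'],s['grip_width'],s['time_s'])
S=c2w(w2c(p))
pts=[(-116,145),(-112,145),(-106,144),(-100,143),(-95,141),(-90,139),(-85,136.5),(-80,134),(-75,132),(-70,130),(-66,129.5),(-62,129),(-59,127),(-59,127),(-59,124),(-59,120),(-59,117),(-59,114),(-59,111),(-59,110)]
g0=latch((-120,145))[0]
out=[]
for b in pts:
    g,th=latch(b); out.append(np.round(tgt(r,p,c2w((g[0],0,g[1]-14)),down(CY)),2)); print(b,g.round(1),out[-1])
```

```text
[-1.34480674e+02  4.22536174e-02  1.42825014e+02] [-0.54022929 -1.2547456   2.36192331] 0.5015166585918328 15.95
(-116, 145) [-130.   159.2] [ 0.04  0.   -0.02 -0.   -0.   -0.  ]
(-112, 145) [-125.1  160.1] [ 0.08  0.   -0.03 -0.   -0.   -0.  ]
(-106, 144) [-117.5  160.3] [ 0.14  0.   -0.03 -0.   -0.   -0.  ]
(-100, 143) [-109.9  160.3] [ 0.2   0.   -0.03 -0.   -0.   -0.  ]
(-95, 141) [-103.4  159.1] [ 0.26  0.   -0.02 -0.   -0.   -0.  ]
(-90, 139) [-96.9 157.8] [ 0.31  0.   -0.01 -0.   -0.   -0.  ]
(-85, 136.5) [-90.2 155.8] [ 0.37  0.    0.01 -0.   -0.   -0.  ]
(-80, 134) [-83.6 153.7] [ 0.42  0.    0.03 -0.   -0.   -0.  ]
(-75, 132) [-77.  151.9] [ 0.48  0.    0.04 -0.   -0.   -0.  ]
(-70, 130) [-70.4 150. ] [ 0.53  0.    0.06 -0.   -0.   -0.  ]
(-66, 129.5) [-65.4 149.5] [ 0.58  0.    0.06 -0.   -0.   -0.  ]
(-62, 129) [-60.5 148.9] [ 0.62  0.    0.07 -0.   -0.   -0.  ]
(-59, 127) [-56.5 146.8] [ 0.65  0.    0.08 -0.   -0.   -0.  ]
(-59, 127) [-56.5 146.8] [ 0.65  0.    0.08 -0.   -0.   -0.  ]
(-59, 124) [-55.8 143.7] [ 0.66  0.    0.11 -0.   -0.   -0.  ]
(-59, 120) [-54.8 139.6] [ 0.66  0.    0.14 -0.   -0.   -0.  ]
(-59, 117) [-54.2 136.4] [ 0.67  0.    0.17 -0.   -0.   -0.  ]
(-59, 114) [-53.7 133.3] [ 0.67  0.    0.2  -0.   -0.   -0.  ]
(-59, 111) [-53.2 130.1] [ 0.68  0.    0.22 -0.   -0.   -0.  ]
(-59, 110) [-53.1 129.1] [ 0.68  0.    0.23 -0.   -0.   -0.  ]
```

Emit:
drive_tool(series="0.04 0 -0.02 0 0 0 0.4; 0.08 0 -0.03 0 0 0 0.4; 0.14 0 -0.03 0 0 0 0.4; 0.2 0 -0.03 0 0 0 0.4; 0.26 0 -0.02 0 0 0 0.4; 0.31 0 -0.01 0 0 0 0.4; 0.37 0 0.01 0 0 0 0.4; 0.42 0 0.03 0 0 0 0.4; 0.48 0 0.04 0 0 0 0.4; 0.53 0 0.06 0 0 0 0.4; 0.58 0 0.06 0 0 0 0.4; 0.62 0 0.07 0 0 0 0.4; 0.65 0 0.08 0 0 0 0.4; 0.65 0 0.08 0 0 0 0.4")

```text
time_s: 17.35
eef_pos: [545.7, 13.5, 132.6]
ee_rot: [-0.001, 0.679, 0.734, -0.001]
force: [-4.6, -3.0, 0.2]
grip_width: 0.506
```

Run:
```python
from h import *
p,r,s=cur(); print(w2c(p),s['force'],s['grip_width'],s['time_s'])
c=eyes.capture('side'); h=cv2.resize(c['frame'][140:300,240:420],None,fx=3,fy=3,interpolation=3)
w=eyes.capture('wrist'); save('m5',np.vstack([np.hstack([h[:300],np.zeros((300,20,3),np.uint8)]),cv2.resize(w['frame'][150:350,220:420],(560,560),interpolation=3)[:280]])) 
for b in((-56,127),(-59,127)): g=latch(b)[0]; print(b,proj(c,c2w((g[0],0,g[1]))),proj(w,c2w((g[0],0,g[1]))),proj(w,c2w((b[0],0,b[1]))))
for x in (-68,-73): print('keeper tip',proj(w,c2w((x,0,116))))
for y in (-75,75): print('lid edge', proj(w,c2w(lidp(150,y,8,.04))))
```

```text
[-55.65040083   0.64811879 132.5520449 ] [-4.63463695 -3.01022941  0.24766482] 0.5059286080982882 17.35
(-56, 127) [[317.81963945 201.20339944]] [[319.07503107 273.06625452]] [[319.22889914 259.30953868]]
(-59, 127) [[317.64460019 200.06194652]] [[319.08866561 280.56358419]] [[319.23904704 265.14035552]]
keeper tip [[319.3305993  271.85894935]]
keeper tip [[319.34537235 280.69378046]]
lid edge [[455.99335451 273.11316077]]
lid edge [[182.93610212 273.2578595 ]]
```

View pics/m5.png

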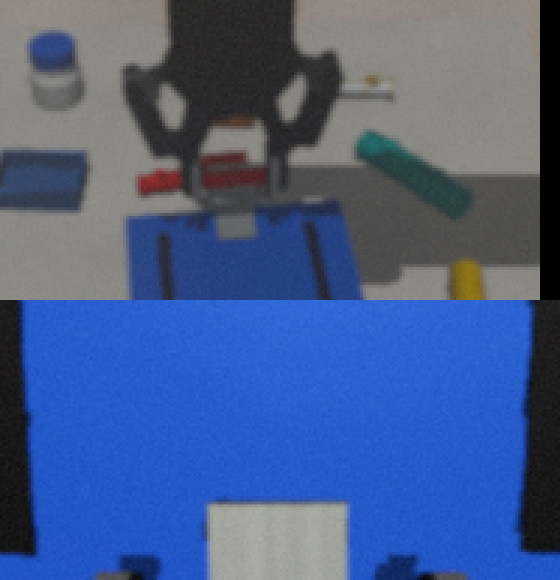

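Emit:
drive_tool(series="0.01 -0.01 0.03 0 0 0 0.4; 0.01 -0.01 0.06 0 0 0 0.4; 0.015 -0.01 0.09 0 0 0 0.4; 0.02 -0.01 0.115 0 0 0 0.4; 0.02 -0.01 0.14 0 0 0 0.4; 0.02 -0.01 0.14 0 0 0 0.4; 0.02 -0.01 0.14 0 0 0 0.4")

```text
time_s: 18.15
eef_pos: [544.8, 15.9, 116.1]
ee_rot: [-0.001, 0.679, 0.734, 0.0]
force: [2.9, 3.2, 1.2]
grip_width: 0.506
```

Run:
```python
from h import *
p,r,s=cur(); print(w2c(p),s['force'],s['grip_width'],s['time_s'])
c=eyes.capture('side'); t=eyes.capture('top')
a=cv2.resize(c['frame'][165:235,270:370],None,fx=7,fy=7,interpolation=3); save('s6',a)
for b in((-64,110),(-59,110),(-59,115)): g,th=latch(b); print(b,th,proj(c,c2w((g[0],0,g[1]))),proj(c,c2w((b[0],0,b[1]))))
```

```text
[-53.19254536   1.37854591 116.05035264] [2.87587665 3.18982996 1.23063608] 0.5058778935612993 18.15
(-64, 110) 0.836243268864779 [[317.55230185 205.42460839]] [[317.45107929 211.28740632]]
(-59, 110) 1.1862864855356512 [[317.90645035 207.90791643]] [[317.69781237 212.92940063]]
(-59, 115) 1.3800096977967806 [[317.8412387  205.68843002]] [[317.6741413  211.12330214]]
```

View pics/s6.png

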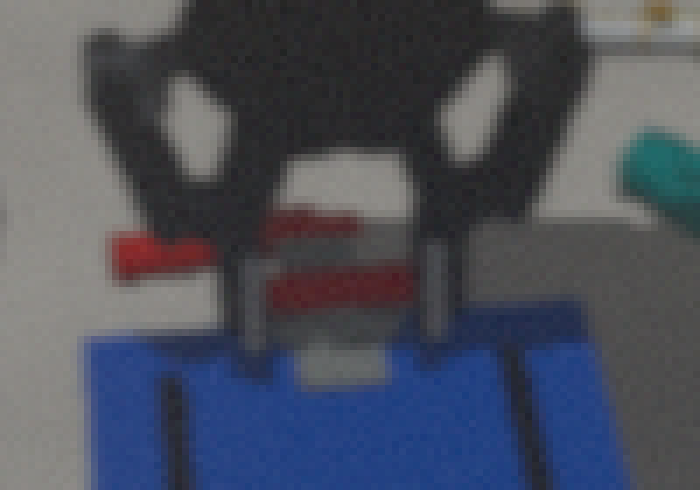

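Emit:
drive_tool(series="0 0.005 0.015 0 0 0 0.4; 0 0.005 0.03 0 0 0 0.4; 0 0.005 0.03 0 0 0 0.4; 0 0.005 0.03 0 0 0 0.4")

```text
time_s: 18.65
eef_pos: [545.1, 15.7, 113.1]
ee_rot: [-0.001, 0.679, 0.734, -0.0]
force: [-2.8, 1.1, 8.6]
grip_width: 0.5
```

Run:
```python
from h import *
p,r,s=cur(); print(w2c(p),s['force'],s['grip_width'],s['time_s'])
c=eyes.capture('side'); h=cv2.cvtColor(c['frame'],cv2.COLOR_RGB2HSV); m=(((h[...,0]<6)|(h[...,0]>174))&(h[...,1]>110))[:,310:326]
print(m[190:220].sum(1))
```

```text
[-53.36466405   1.02917068 113.10572629] [-2.75803084  1.13269006  8.61609995] 0.5004844313021638 18.65
[ 0  0  0  0  0  0  4  4  5  4  5 10  0  0  0 13 16 16 15  5  0  0  0  0
  0  0  0  0  0  0]
```

The roller and loop are behind the keeper and the bar is on the lid (8.6 N upward). I ease off, release, rise and check.

Emit:
drive_tool(series="0 0 -0.01 0 0 0 0.4; 0 0 -0.01 0 0 0 0.75; 0 0 -0.01 0 0 0 0.75; 0 0 -0.01 0 0 0 0.75; 0 0 -0.3 0 0 0 0.75; 0 0 -0.7 0 0 0 0.75; 0 0 -0.9 0 0 0 0.75; 0 0 -0.9 0 0 0 0.75")

```text
time_s: 19.5
eef_pos: [546.5, 15.5, 224.6]
ee_rot: [0.002, 0.679, 0.734, 0.002]
force: [0.2, 0.0, -0.1]
grip_width: 0.753
```

Emit:
drive_tool(series="-0.25 0 0 0 0 0 0; -0.5 0 0 0 0 0 0; -0.73 0 0 0 0 0 0; -0.73 0 0 0 0 0 0")

```text
time_s: 19.9
eef_pos: [553.0, -74.5, 223.2]
ee_rot: [0.001, 0.68, 0.733, 0.001]
force: [0.3, -0.6, -1.5]
grip_width: 0.066
```

Run:
```python
from h import *
p,r,s=cur(); print(w2c(p),s['force'],s['grip_width'],s['time_s'])
c=eyes.capture('side'); w=eyes.capture('wrist')
a=cv2.resize(c['frame'][165:235,270:370],None,fx=5,fy=5,interpolation=3)
b=cv2.resize(w['frame'][120:330,240:400],(500,656),interpolation=3)[:245*2]
b=cv2.resize(w['frame'][200:398,220:420],(300,297)); save('m7',np.hstack([a,np.vstack([b,np.zeros((53,300,3),np.uint8)])]))
for b in((-64,110),(-59,110),(-59,115)): g,th=latch(b); print(b,th,proj(c,c2w((g[0],0,g[1]))),proj(w,c2w((g[0],0,g[1]))),proj(w,c2w((b[0],0,b[1]))))
plan(c2w((-141,0,120)),down(CY))
```

```text
[-143.8709114     0.24176395  223.23732269] [ 0.30274137 -0.64050394 -1.45561429] 0.06597168269628327 19.9
(-64, 110) 0.836243268864779 [[317.55230185 205.42460839]] [[317.73909573  86.81140066]] [[317.8265677   94.44662545]]
(-59, 110) 1.1862864855356512 [[317.90645035 207.90791643]] [[317.68487677  75.57521303]] [[317.79021711  87.04680028]]
(-59, 115) 1.3800096977967806 [[317.8412387  205.68843002]] [[317.67280114  76.12884294]] [[317.77598058  86.59297272]]
0.002 -0.002 0.863 0.006 -0.001 -0.003
```

View pics/m7.png

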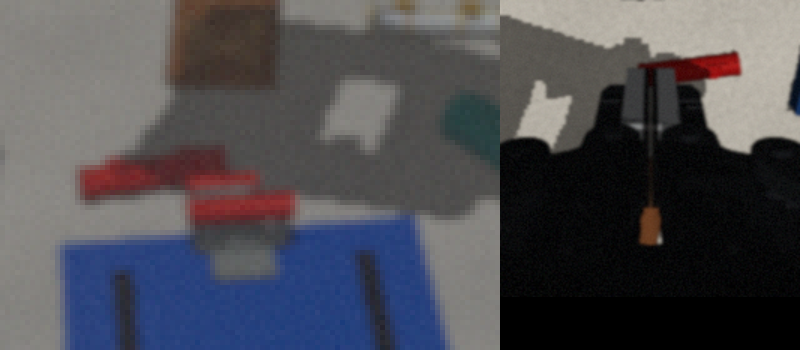

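Side view: the roller sits upright behind the keeper (318,206) with the bar below it, and the lever bar is further out at (315,202). A quick numeric check of the roller from the wrist camera comes before pressing.

Run:
```python
from h import *
c=eyes.capture('side'); w=eyes.capture('wrist')
def reds(c,x0,x1,y0,y1):
    h=cv2.cvtColor(c['frame'],cv2.COLOR_RGB2HSV); m=(((h[...,0]<6)|(h[...,0]>174))&(h[...,1]>140)&(h[...,2]>50)).astype(np.uint8)
    k=np.zeros_like(m);k[y0:y1,x0:x1]=m[y0:y1,x0:x1]; n,l,st,ce=cv2.connectedComponentsWithStats(k)
    return [(st[i].tolist(),ce[i].round(1).tolist()) for i in range(1,n) if st[i][4]>12]
rw=reds(w,270,370,30,200); print(rw)
P=tri([ray(c,317.9,206.2),ray(w,*rw[0][1])]); print(w2c(P))
for b in [(x,z) for x in(-64,-61,-58,-55) for z in (108,112)]: g,t=latch(b); print(b,g.round(1),round(t,2))
for t in(.9,1.1,1.3,1.5):
    a=np.radians(225)-t; print(t,proj(c,c2w((pv[0]+46*np.cos(a),0,pv[1]+46*np.sin(a)+4)))[0],proj(w,c2w((pv[0]+46*np.cos(a),0,pv[1]+46*np.sin(a)+4)))[0])
```

```text
[([286, 84, 64, 17, 1070], [317.6, 92.0]), ([302, 190, 34, 9, 282], [318.3, 193.7])]
[-61.48961682   0.4138343  126.1630235 ]
(-64, 108) [-60.  127.6] 0.71
(-64, 112) [-60.1 131.6] 0.95
(-61, 108) [-55.6 127.3] 0.96
(-61, 112) [-56.  131.4] 1.14
(-58, 108) [-51.5 126.9] 1.17
(-58, 112) [-52.1 131.1] 1.33
(-55, 108) [-47.5 126.6] 1.37
(-55, 112) [-48.3 130.8] 1.5
0.9 [313.96422563 197.35995012] [318.00457984 196.46963848]
1.1 [313.98210643 194.87888029] [317.99104337 196.82522462]
1.3 [314.07806929 193.04821992] [317.97128658 194.95602699]
1.5 [314.25076087 191.95593775] [317.94557375 190.72417686]
```

Run:
```python
from h import *
c=eyes.capture('side'); w=eyes.capture('wrist')
for t in(.3,.5,.6,.7,.8,.9,1.,1.1,1.2):
    a=np.radians(225)-t; n=a-np.pi/2
    for o in(4,): 
        q=(pv[0]+46*np.cos(a)+o*np.cos(n),0,pv[1]+46*np.sin(a)+o*np.sin(n)); print(t,np.round(q,1),proj(c,c2w(q))[0].round(1),proj(w,c2w(q))[0].round(1))
for th in(.03,.05): 
  for P in((150,-75,8),(150,75,8)): print(th,proj(w,c2w(lidp(*P,th)))[0],proj(c,c2w(lidp(*P,th)))[0])
save('w8',cv2.resize(w['frame'][20:270,220:420],None,fx=2.4,fy=2.4,interpolation=3))
```

```text
0.3 [-142.4    0.    51.5] [314.3 207.2] [317.7 186.3]
0.5 [-145.1    0.    60.3] [314.1 203.6] [317.7 191.3]
0.6 [-145.7    0.    64.9] [314.1 201.9] [317.7 193.2]
0.7 [-146.     0.    69.5] [314.  200.3] [317.7 194.7]
0.8 [-145.7    0.    74.1] [314.  198.8] [317.7 195.6]
0.9 [-145.     0.    78.6] [314.  197.5] [317.7 196.1]
1.0 [-143.9    0.    83.1] [314.  196.3] [317.7 196.1]
1.1 [-142.3    0.    87.4] [314.  195.3] [317.6 195.5]
1.2 [-140.3    0.    91.6] [314.1 194.5] [317.6 194.4]
0.03 [417.94281246 112.52557201] [281.00660386 213.03741688]
0.03 [216.63365863 112.57289679] [352.54259356 207.64220245]
0.05 [419.11138321 112.16961497] [280.90606009 212.06635749]
0.05 [215.44354443 112.21635958] [352.63661654 206.66702388]
```

View pics/w8.png

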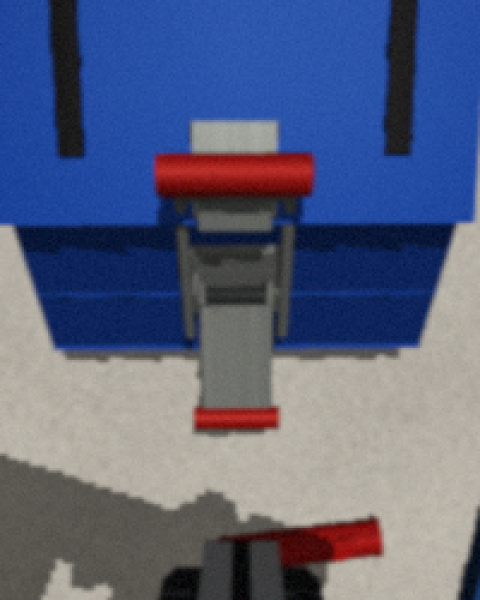

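The bar is hooked behind the keeper with the roller just on the hinge side of it, but the lever reads only about 0.63 rad, close to the 0.6 needed in step 3. I regrip the roller and set it about 4 mm further to the hinge side before pressing.

Run:
```python
from h import *
a=plan(c2w((-58,0.6,215)),down(CY)); plan(c2w((-58,.6,114)),down(CY),1,a)
```

```text
0.687 -0.007 0.079 0.009 0.001 0.002
0.0 0.0 0.842 0.0 0.0 0.0
```

Emit:
drive_tool(series="0.3 -0.007 0.079 0.009 0 0 0.75; 0.687 -0.007 0.079 0.009 0 0 0.75; 0.687 -0.007 0.079 0.009 0 0 0.75; 0.687 -0.007 0.079 0.009 0 0 0.75; 0.687 -0.007 0.079 0.009 0 0 0.75; 0.687 -0.007 0.079 0.009 0 0 0.75")

```text
time_s: 20.8
eef_pos: [546.1, 10.3, 214.9]
ee_rot: [0.0, 0.679, 0.734, -0.0]
force: [-0.1, 1.0, -1.0]
grip_width: 0.747
```

Emit:
drive_tool(series="0 0 0.3 0 0 0 0.75; 0 0 0.6 0 0 0 0.75; 0 0 0.842 0 0 0 0.75; 0 0 0.842 0 0 0 0.75; 0 0 0.842 0 0 0 0.45; 0 0 0.842 0 0 0 0.45; 0 0 0.842 0 0 0 0.4; 0 0 0.842 0 0 0 0.4; 0 0 0.842 0 0 0 0.4")

```text
time_s: 21.7
eef_pos: [546.1, 10.0, 115.7]
ee_rot: [0.001, 0.679, 0.734, -0.0]
force: [-5.0, -1.1, 4.1]
grip_width: 0.505
```

Emit:
drive_tool(series="0.015 0 -0.01 0 0 0 0.4; 0.03 0 -0.01 0 0 0 0.4; 0.045 0 -0.01 0 0 0 0.4; 0.045 0 -0.01 0 0 0 0.4; 0.045 0 -0.01 0 0 0 0.4; 0.045 0 -0.01 0 0 0 0.4")

```text
time_s: 22.3
eef_pos: [545.7, 14.2, 118.1]
ee_rot: [0.002, 0.679, 0.734, -0.001]
force: [-3.2, -5.3, -1.9]
grip_width: 0.5
```

Run:
```python
from h import *
p,r,s=cur(); print(w2c(p),s['force'],s['grip_width'],s['time_s'])
c=eyes.capture('side'); h=cv2.cvtColor(c['frame'],cv2.COLOR_RGB2HSV); m=(((h[...,0]<6)|(h[...,0]>174))&(h[...,1]>110))[:,310:326]
print(list(zip(range(190,215),m[190:215].sum(1))))
```

```text
[-54.9227813    0.62504209 118.09117056] [-3.15329422 -5.26547057 -1.92089777] 0.49995689013113054 22.3
[(190, np.int64(0)), (191, np.int64(0)), (192, np.int64(0)), (193, np.int64(0)), (194, np.int64(1)), (195, np.int64(10)), (196, np.int64(0)), (197, np.int64(0)), (198, np.int64(0)), (199, np.int64(0)), (200, np.int64(0)), (201, np.int64(0)), (202, np.int64(0)), (203, np.int64(0)), (204, np.int64(0)), (205, np.int64(12)), (206, np.int64(16)), (207, np.int64(16)), (208, np.int64(16)), (209, np.int64(11)), (210, np.int64(0)), (211, np.int64(0)), (212, np.int64(0)), (213, np.int64(0)), (214, np.int64(0))]
```

Emit:
drive_tool(series="0.005 0 0.01 0 0 0 0.4; 0.005 0 0.02 0 0 0 0.4; 0.005 0 0.02 0 0 0 0.4; 0.005 0 0.02 0 0 0 0.4; 0.005 0 0.01 0 0 0 0.4; 0.005 0 0.01 0 0 0 0.4")

```text
time_s: 22.95
eef_pos: [545.7, 13.8, 118.3]
ee_rot: [0.002, 0.679, 0.734, -0.001]
force: [-4.5, -4.3, 0.3]
grip_width: 0.505
```

Emit:
drive_tool(series="0 0 0 0 0 0 0.6; 0 0 0 0 0 0 0.75; 0 0 0 0 0 0 0.75; 0 0 0 0 0 0 0.75; 0 0 -0.3 0 0 0 0.75; 0 0 -0.7 0 0 0 0.75; 0 0 -0.9 0 0 0 0.75; 0 0 -0.9 0 0 0 0.75")

```text
time_s: 23.75
eef_pos: [546.9, 14.3, 230.2]
ee_rot: [0.006, 0.679, 0.734, 0.001]
force: [0.1, 0.7, 0.4]
grip_width: 0.753
```

Emit:
drive_tool(series="-0.25 0 0 0 0 0 0; -0.5 0 0 0 0 0 0; -0.73 0 0 0 0 0 0; -0.73 0 0 0 0 0 0; -0.73 0 0 0 0 0 0")

```text
time_s: 24.25
eef_pos: [553.5, -73.0, 229.9]
ee_rot: [0.005, 0.679, 0.734, 0.0]
force: [-0.3, 0.1, -0.0]
grip_width: -0.001
```

Run:
```python
from h import *
p,r,s=cur(); print(w2c(p),s['force'],s['time_s'])
c=eyes.capture('side'); w=eyes.capture('wrist'); save('w9',cv2.resize(w['frame'][20:270,220:420],None,fx=2.4,fy=2.4,interpolation=3))
def reds(c,x0,x1,y0,y1):
    h=cv2.cvtColor(c['frame'],cv2.COLOR_RGB2HSV); m=(((h[...,0]<6)|(h[...,0]>174))&(h[...,1]>140)&(h[...,2]>50)).astype(np.uint8)
    k=np.zeros_like(m);k[y0:y1,x0:x1]=m[y0:y1,x0:x1]; n,l,st,ce=cv2.connectedComponentsWithStats(k)
    return [(st[i].tolist(),ce[i].round(1).tolist()) for i in range(1,n) if st[i][4]>6]
rw=reds(w,270,370,30,200); rs=reds(c,305,330,185,215);print(rw,rs)
for t in(.6,.9,1.1,1.3):
    a=np.radians(225)-t; n=a-np.pi/2; q=(pv[0]+46*np.cos(a)+4*np.cos(n),0,pv[1]+46*np.sin(a)+4*np.sin(n)); print(t,proj(c,c2w(q))[0].round(1),proj(w,c2w(q))[0].round(1))
a=plan(c2w((-141,0,130)),down(CY)); plan(c2w((-141,0,46)),down(CY),1,a)
```

```text
[-142.44185385   -0.34774597  229.90758104] [-0.27928044  0.06695784 -0.0352447 ] 24.25
[([285, 77, 64, 17, 1065], [316.3, 84.9]), ([300, 188, 36, 10, 329], [317.3, 192.1])] [([307, 194, 14, 3, 27], [313.3, 194.6]), ([309, 204, 19, 5, 76], [318.0, 206.0])]
0.6 [314.1 201.9] [316.9 189. ]
0.9 [314.  197.5] [316.9 191.8]
1.1 [314.  195.3] [316.9 191.1]
1.3 [314.2 193.8] [316.9 188.2]
0.011 -0.011 0.836 0.015 0.014 0.002
0.0 0.0 0.7 0.0 0.0 0.0
```

The lever now reads about 1.1 rad (side row 195, wrist row 192), and the roller stays upright behind the keeper. I press the lever.

Emit:
drive_tool(series="0.011 -0.011 0.4 0.01 0.01 0 0; 0.011 -0.011 0.75 0.015 0.014 0 0; 0.011 -0.011 0.836 0.015 0.014 0 0; 0.011 -0.011 0.836 0.015 0.014 0 0")

```text
time_s: 24.75
eef_pos: [552.7, -70.8, 129.5]
ee_rot: [-0.001, 0.678, 0.735, -0.0]
force: [0.2, 0.3, 0.9]
grip_width: 0.002
```

Emit:
drive_tool(series="0 0 0.1 0 0 0 0; 0 0 0.2 0 0 0 0; 0 0 0.3 0 0 0 0; 0 0 0.35 0 0 0 0; 0 0 0.4 0 0 0 0; 0 0 0.45 0 0 0 0; 0 0 0.5 0 0 0 0; 0 0 0.54 0 0 0 0; 0 0 0.58 0 0 0 0; 0 0 0.61 0 0 0 0; 0 0 0.64 0 0 0 0; 0 0 0.66 0 0 0 0; 0 0 0.68 0 0 0 0; 0 0 0.69 0 0 0 0; 0 0 0.69 0 0 0 0")

```text
time_s: 26.25
eef_pos: [552.4, -70.7, 46.5]
ee_rot: [-0.001, 0.678, 0.735, -0.0]
force: [-0.3, -0.6, 0.3]
grip_width: 0.001
```

Run:
```python
from h import *
p,r,s=cur(); print(w2c(p),s['force'],s['time_s'])
```

```text
[-140.10660791    0.54933174   46.49420042] [-0.27440149 -0.62559693  0.30535483] 26.25
```

Emit:
drive_tool(series="0 0 0.015 0 0 0 0; 0 0 0.03 0 0 0 0; 0 0 0.045 0 0 0 0; 0 0 0.045 0 0 0 0")

```text
time_s: 26.65
eef_pos: [553.6, -71.6, 44.2]
ee_rot: [0.001, 0.678, 0.735, -0.0]
force: [-6.8, -0.9, 26.3]
grip_width: -0.001
```

Emit:
drive_tool(series="0 0 -0.4 0 0 0 0; 0 0 -0.8 0 0 0 0; 0 0 -1 0 0 0 0; 0 0 -1 0 0 0 0")

```text
time_s: 27.05
eef_pos: [554.9, -71.9, 168.0]
ee_rot: [0.004, 0.678, 0.735, 0.001]
force: [0.1, -0.7, -0.9]
grip_width: -0.0
```

Emit:
drive_tool(series="0.2 0 -0.5 0 0 0 0; 0.4 0 -0.5 0 0 0 0; 0.5 0 -0.5 0 0 0 0; 0.5 0 -0.5 0 0 0 0; 0.5 0 -0.5 0 0 0 0")

```text
time_s: 27.55
eef_pos: [549.1, -12.3, 225.9]
ee_rot: [0.003, 0.678, 0.735, 0.0]
force: [-0.1, -0.2, -0.2]
grip_width: -0.001
```

Run:
```python
from h import *
p,r,s=cur(); print(w2c(p),s['force'],s['time_s'])
c=eyes.capture('side'); w=eyes.capture('wrist'); a=w['frame'][20:270,220:420]; 
save('w10',np.hstack([cv2.resize(a,(400,500),interpolation=3),cv2.resize(c['frame'][165:265,270:350],(400,500),interpolation=3)]))
for t in(0,.1,.2,.3,.6):
    a=np.radians(225)-t; n=a-np.pi/2; q=(pv[0]+46*np.cos(a)+4*np.cos(n),0,pv[1]+46*np.sin(a)+4*np.sin(n)); print(t,proj(c,c2w(q))[0].round(1),proj(w,c2w(q))[0].round(1))
for th in(0,.02,.04): print(th,[proj(c,c2w(lidp(150,y,8,th)))[0].round(1) for y in(-75,75)],[proj(w,c2w(lidp(150,y,8,th)))[0].round(1) for y in(-75,75)])
```

```text
[-81.64097751  -0.75073013 225.87701427] [-0.11767415 -0.21366045 -0.23093071] 27.55
0 [314.7 213.1] [317.  231.9]
0.1 [314.5 211.1] [317.  235.8]
0.2 [314.4 209.1] [317.  239.4]
0.3 [314.3 207.2] [317.  242.8]
0.6 [314.1 201.9] [317.  251.4]
0 [array([281.2, 214.5]), array([352.4, 209.1])] [array([409.4, 187.1]), array([223.8, 187.2])]
0.02 [array([281.1, 213.5]), array([352.5, 208.1])] [array([410.4, 187.7]), array([222.8, 187.8])]
0.04 [array([281. , 212.5]), array([352.6, 207.2])] [array([411.4, 188.3]), array([221.7, 188.4])]
```

View pics/w10.png

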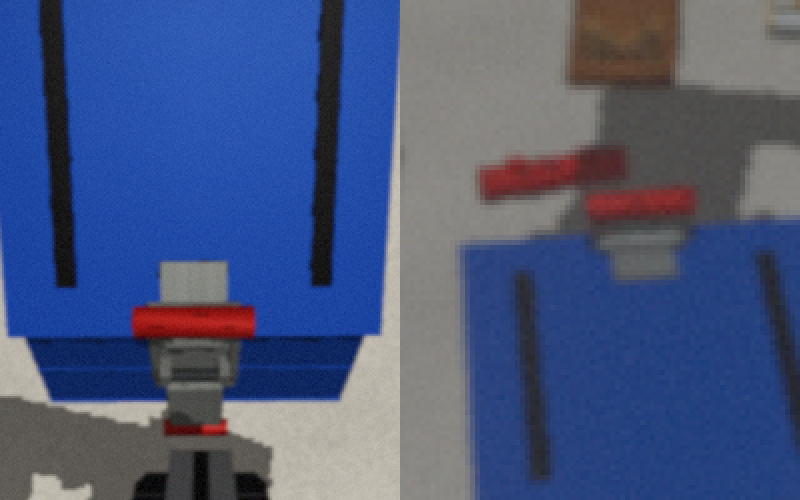

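The lever bar is now at wrist row 234 (about 0.05 rad), after a firm stop at 26 N. I check numerically that the lid was pulled down and that the hook stayed engaged.

Run:
```python
from h import *
c=eyes.capture('side'); w=eyes.capture('wrist')
P=tri([ray(c,318.1,205.6),ray(w,317.0,181)]); print('roller',w2c(P))
print('model tight: bar(-64,104.8)',latch((-64,104.8)), latch((-63.5,106)))
m7=cv2.imread('pics/m7.png'); now=cv2.cvtColor(c['frame'],cv2.COLOR_RGB2BGR)
old=cv2.resize(m7[:350,:500],(100,70),interpolation=cv2.INTER_AREA); new=now[165:235,270:370]
def edge(im,x):
    d=(im[:,x-1:x+2,0].astype(float)-im[:,x-1:x+2,2]).mean(1); lo,hi=d[36:39].mean(),d[58:66].mean(); t=(lo+hi)/2
    i=np.where(d[38:]>t)[0][0]+38; return 165+i-1+(t-d[i-1])/(d[i]-d[i-1])
for x in (18,24,30,60,66,72,78): print(270+x,round(edge(old,x),2),round(edge(new,x),2))
# wrist lid width at edge
h=cv2.cvtColor(w['frame'],cv2.COLOR_RGB2HSV); b=(h[...,0]>105)&(h[...,0]<130)&(h[...,1]>110)
for v in (150,165,180): k=np.where(b[v,150:480])[0]+150; print(v,k.min(),k.max()+1)
for th in(0,.04):
  for r in (100,125,145): print(th,r,[proj(w,c2w(lidp(r,y,8,th)))[0].round(1) for y in(75,-75)])
k=np.where(b[:,260])[0]; print(k.max(), [(v,w['frame'][v,260].tolist()) for v in range(184,192)])
```

```text
roller [-64.49939639   0.48229202 125.15706155]
model tight: bar(-64,104.8) (array([-60.52281444, 124.49541014]), np.float64(0.4222338968326014)) (array([-59.39363945, 125.57390618]), np.float64(0.6071668019583214))
288 212.02 212.07
294 203.72 203.66
300 211.62 211.53
330 209.92 209.6
336 209.23 209.07
342 208.56 208.31
348 207.86 208.07
150 221 412
165 222 411
180 223 410
0 100 [array([218.6, 123.4]), array([413.4, 123.4])]
0 125 [array([221.1, 156. ]), array([411.1, 155.9])]
0 145 [array([223.1, 180.9]), array([409.3, 180.7])]
0.04 100 [array([217.1, 123.1]), array([414.9, 123.1])]
0.04 125 [array([219.4, 156.3]), array([412.8, 156.2])]
0.04 145 [array([221.1, 181.8]), array([411.2, 181.6])]
399 [(184, [22, 67, 155]), (185, [25, 68, 159]), (186, [27, 64, 159]), (187, [23, 61, 147]), (188, [16, 45, 105]), (189, [8, 27, 74]), (190, [13, 30, 72]), (191, [18, 44, 94])]
```

Run:
```python
from h import *
w=eyes.capture('wrist'); p1,r1,_=cur()
# rebuild w4 camera: pose at 14.5 s TCP from same rig offset
V=np.array(w['view']); Rc=V[:3,:3].T; o=-Rc@V[:3,3]; p4=np.array([546.5,5.6,252.5]); q=[.001,.68,.733,-.001]; r4=R.from_quat([q[1],q[2],q[3],q[0]])
R4=(r4*r1.inv()).as_matrix(); o4=p4+R4@(o-p1); Rc4=R4@Rc; V4=np.eye(4);V4[:3,:3]=Rc4.T;V4[:3,3]=-Rc4.T@o4; c4=dict(w);c4['view']=V4
def wid(f,v):
    h=cv2.cvtColor(f,cv2.COLOR_RGB2HSV); b=(h[...,0]>105)&(h[...,0]<130)&(h[...,1]>110); k=np.where(b[v,150:480])[0]+150; return k.max()+1-k.min()
f4=cv2.cvtColor(cv2.imread('pics/w4raw.png'),cv2.COLOR_BGR2RGB)
for n,c,f in(('before',c4,f4),('now',w,w['frame'])):
  for r in(110,130,145):
    for th in(0,.02,.04):
      a,b=[proj(c,c2w(lidp(r,y,8,th)))[0] for y in(75,-75)]; print(n,r,th,round(b[0]-a[0],1),end=' | ')
    print('obs',wid(f,int(round(a[1]))))
```

```text
before 110 0 173.5 | before 110 0.02 174.7 | before 110 0.04 176.0 | obs 175
before 130 0 170.3 | before 130 0.02 171.8 | before 130 0.04 173.3 | obs 173
before 145 0 168.1 | before 145 0.02 169.7 | before 145 0.04 171.3 | obs 171
now 110 0 192.7 | now 110 0.02 194.2 | now 110 0.04 195.8 | obs 192
now 130 0 188.8 | now 130 0.02 190.6 | now 130 0.04 192.4 | obs 189
now 145 0 186.0 | now 145 0.02 188.0 | now 145 0.04 189.9 | obs 187
```

Before hooking the lid read about 0.035 rad. Now it reads about 0.003 rad, so it is tight and held by the hook. I hand in.

```bash
python3 -c "
from h import *
print(telemetry.sense()['force'],ctrl.finish_job())"
```

```text
the job is handed in; nothing more can be done
[-1.3175652  -0.44519856 -0.20502302] None
```

I laid the larger silvery foot joint in the case's V cradles, closed the lid, hooked the loop over the keeper and pressed the lever down. The job is handed in at about 28 s of the 72 s allowed; `finish_job()` gave no verdict.

**Last checks:**
- **Tube:** in the wrist picture after release it lay centred and level, about 2–3 mm off along its length (limit 12 mm). I could not see it again once the lid was shut.
- **Lid:** the wrist view reads about 0.003 rad, against about 0.035 rad before latching.
- **Lever:** it met its hard stop at 26 N and reads about 0.05 rad.
- **Robot:** clear of everything, with about 1 N or less on the wrist.
- **Bystanders:** I never went near the jar, screwdriver or tin, but did not measure their final positions.

**Checks that disagreed:**
- **Lever after the first hooking:** it read only about 0.63 rad, too close to the 0.6 rad needed in step 3. I gripped the roller again and moved it about 4 mm towards the hinge; it then read about 1.1 rad before I pressed.
- **Side view of the lid edge:** it showed almost no change between the first hooking and the end, so it neither confirms nor contradicts the wrist reading.
- **Roller position:** it measured about 4 mm further to the latch side than my model gives for a tight hook. That is within camera error, and the lid being tight supports the hook being engaged.

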